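Make up the printing set: brass block and border blocks into the tray

TASK

Make up the block set for the next print run: one of the four identical closed boxes holds the brass block and the others wooden ones, so heft the closed boxes one by one, lifting each well clear of the table, until you have the heavy one in hand, then set it down and open that box and no other. Lift the brass block out by its handle and set it gently on the bed of the tray, printing face down (the face is delicate: lower it, no dropping or banging), and lay every border block that is on the table face down and flat in the tray beside it. Leave all the boxes standing on the table with their lids shut, and everything else where it is.

Things in the scene. Friction and masses are not known exactly. Their poses are not given: they have to be found in the camera images.
- box_a: One of four identical closed plywood boxes, loose on the table: 112 (x) x 62 (y) x 62 high, lid top at 69, walls and floor 5. Origin: centre of its underside, x towards the hinge, away from the robot. In all 0.22 to 0.26 kg with a wooden block inside, 0.58 to 0.64 kg with the brass block. Grip it across its 62 mm width from above, below the lid.
- box_b: One of four identical closed plywood boxes, loose on the table: 112 (x) x 62 (y) x 62 high, lid top at 69, walls and floor 5. Origin: centre of its underside, x towards the hinge, away from the robot. In all 0.22 to 0.26 kg with a wooden block inside, 0.58 to 0.64 kg with the brass block. Grip it across its 62 mm width from above, below the lid.
- box_c: One of four identical closed plywood boxes, loose on the table: 112 (x) x 62 (y) x 62 high, lid top at 69, walls and floor 5. Origin: centre of its underside, x towards the hinge, away from the robot. In all 0.22 to 0.26 kg with a wooden block inside, 0.58 to 0.64 kg with the brass block. Grip it across its 62 mm width from above, below the lid.
- box_d: One of four identical closed plywood boxes, loose on the table: 112 (x) x 62 (y) x 62 high, lid top at 69, walls and floor 5. Origin: centre of its underside, x towards the hinge, away from the robot. In all 0.22 to 0.26 kg with a wooden block inside, 0.58 to 0.64 kg with the brass block. Grip it across its 62 mm width from above, below the lid.
- lid_a (a joint): Lid angle of box_a, rad: 0 shut, 1.9 open (stays, leaning back); short of upright it falls shut. Hinge line along box y at box x +56, z 62 mm. A lift tab 22 wide (y), 7 thick sticks out 28 mm from the middle of the lid's front edge; its grip centre is 128 mm from the hinge (shut: box x -72, z 65.5). Held across its width from above it turns between the fingers as the lid swings.
- lid_b (a joint): Lid angle of box_b, rad: 0 shut, 1.9 open (stays, leaning back); short of upright it falls shut. Hinge line along box y at box x +56, z 62 mm. A lift tab 22 wide (y), 7 thick sticks out 28 mm from the middle of the lid's front edge; its grip centre is 128 mm from the hinge (shut: box x -72, z 65.5). Held across its width from above it turns between the fingers as the lid swings.
- lid_c (a joint): Lid angle of box_c, rad: 0 shut, 1.9 open (stays, leaning back); short of upright it falls shut. Hinge line along box y at box x +56, z 62 mm. A lift tab 22 wide (y), 7 thick sticks out 28 mm from the middle of the lid's front edge; its grip centre is 128 mm from the hinge (shut: box x -72, z 65.5). Held across its width from above it turns between the fingers as the lid swings.
- lid_d (a joint): Lid angle of box_d, rad: 0 shut, 1.9 open (stays, leaning back); short of upright it falls shut. Hinge line along box y at box x +56, z 62 mm. A lift tab 22 wide (y), 7 thick sticks out 28 mm from the middle of the lid's front edge; its grip centre is 128 mm from the hinge (shut: box x -72, z 65.5). Held across its width from above it turns between the fingers as the lid swings.
- bed_a (a point): Middle of the floor inside box_a. A printing block lies here face down, along the box, within 4 mm: 64 (x) x 44 (y) x 18 with an upright bar handle on top, 16 thick (x) x 42 long (y) x 34 high, 52 high in all. Same size in every box: brass with a wooden handle (0.42 kg) in one, wood (0.06 kg) in the others. Its pose is not reported.
- bed_b (a point): Middle of the floor inside box_b. A printing block lies here face down, along the box, within 4 mm: 64 (x) x 44 (y) x 18 with an upright bar handle on top, 16 thick (x) x 42 long (y) x 34 high, 52 high in all. Same size in every box: brass with a wooden handle (0.42 kg) in one, wood (0.06 kg) in the others. Its pose is not reported.
- bed_c (a point): Middle of the floor inside box_c. A printing block lies here face down, along the box, within 4 mm: 64 (x) x 44 (y) x 18 with an upright bar handle on top, 16 thick (x) x 42 long (y) x 34 high, 52 high in all. Same size in every box: brass with a wooden handle (0.42 kg) in one, wood (0.06 kg) in the others. Its pose is not reported.
- bed_d (a point): Middle of the floor inside box_d. A printing block lies here face down, along the box, within 4 mm: 64 (x) x 44 (y) x 18 with an upright bar handle on top, 16 thick (x) x 42 long (y) x 34 high, 52 high in all. Same size in every box: brass with a wooden handle (0.42 kg) in one, wood (0.06 kg) in the others. Its pose is not reported.
- border_1: Loose wooden border block lying face down on the table (some may be absent): 84 (x) x 34 (y) x 18 with an upright bar handle on top, 50 long (x) x 14 thick (y) x 34 high, in all 52 high, 70 g. Origin at the centre of its underside, z up to the handle.
- border_2: Loose wooden border block lying face down on the table (some may be absent): 84 (x) x 34 (y) x 18 with an upright bar handle on top, 50 long (x) x 14 thick (y) x 34 high, in all 52 high, 70 g. Origin at the centre of its underside, z up to the handle.
- border_3: Loose wooden border block lying face down on the table (some may be absent): 84 (x) x 34 (y) x 18 with an upright bar handle on top, 50 long (x) x 14 thick (y) x 34 high, in all 52 high, 70 g. Origin at the centre of its underside, z up to the handle.
- tray: Shallow dark wooden carrying tray with a cork bed, fixed: 210 (x) x 190 (y) outside, 194 x 174 inside, bed 8 above the table, rim 22 above the table. Origin at the centre of its underside.
- jar: Glass jar with steel cap, 60 across, 85 high; not part of the job, stays where it is. Origin at its underside.
- mug: Open steel cup, 72 across, 80 high; not part of the job, stays where it is. Origin at its underside.
- brush: Flat wooden brush lying down, about 180 long; not part of the job, stays where it is. Origin at its underside.
- mallet: Wooden hammer lying down, about 250 long; not part of the job, stays where it is. Origin at its underside.
- scallop: Large scalloped wooden hand block with a bar handle, about 175 x 150 x 64; not part of the job, stays where it is. Origin at its underside.
Mind the look-alikes: they are no part of the job. What is shaped like the box_c but turquoise is not meant.

How it is judged:
On the way, in this order (a step that is already met when the one before it is completed fails the run):
1. the box with the brass block is hefted (clear of the table by 1 cm or more) with every lid shut (height (world z) of brass_block above 0.015 m and value of joint each of lid_a, lid_b, lid_c, lid_d below 0.15 rad), for 0.2 s.
2. a lid is fully up (value of joint any of lid_a, lid_b, lid_c, lid_d above 1.2 rad), for 0.2 s.
3. the brass block lies in the tray (x of brass_block in the frame of tray between -0.085 and 0.085 m and y of brass_block in the frame of tray between -0.08 and 0.08 m and z of brass_block in the frame of tray between 0.003 and 0.013 m and angle between brass_block's own z axis and vertical below 0.12 rad and linear speed of brass_block below 0.03 m/s), for 0.2 s.
At the end, for the whole second after the job is handed in: The brass block and every border block present lie flat (within 0.12 rad) and face down on the bed of the tray, inside its rim, at rest; every box present stands upright on the table with its lid shut (under 0.08 rad) (all of step 3 and x of border_1 in the frame of tray between -0.085 and 0.085 m and y of border_1 in the frame of tray between -0.08 and 0.08 m and z of border_1 in the frame of tray between 0.003 and 0.013 m and angle between each of border_1, border_2, border_3's own z axis and vertical below 0.12 rad and linear speed of each of border_1, border_2, border_3, box_a, box_b, box_c, box_d below 0.03 m/s and x of border_2 in the frame of tray between -0.085 and 0.085 m and y of border_2 in the frame of tray between -0.08 and 0.08 m and z of border_2 in the frame of tray between 0.003 and 0.013 m and x of border_3 in the frame of tray between -0.085 and 0.085 m and y of border_3 in the frame of tray between -0.08 and 0.08 m and z of border_3 in the frame of tray between 0.003 and 0.013 m and value of joint each of lid_a, lid_b, lid_c, lid_d below 0.08 rad and angle between each of box_a, box_b, box_c, box_d's own z axis and vertical below 0.08 rad and height (world z) of each of box_a, box_b, box_c, box_d below 0.008 m); the robot touches nothing.
It fails at once if the lid of a box that holds a wooden block is opened ((value of joint lid_a above 0.3 rad and distance between wood_block_1 and box_a below 0.05 m) or (value of joint lid_a above 0.3 rad and distance between wood_block_2 and box_a below 0.05 m) or (value of joint lid_a above 0.3 rad and distance between wood_block_3 and box_a below 0.05 m) or (value of joint lid_b above 0.3 rad and distance between wood_block_1 and box_b below 0.05 m) or (value of joint lid_b above 0.3 rad and distance between wood_block_2 and box_b below 0.05 m) or (value of joint lid_b above 0.3 rad and distance between wood_block_3 and box_b below 0.05 m) or (value of joint lid_c above 0.3 rad and distance between wood_block_1 and box_c below 0.05 m) or (value of joint lid_c above 0.3 rad and distance between wood_block_2 and box_c below 0.05 m) or (value of joint lid_c above 0.3 rad and distance between wood_block_3 and box_c below 0.05 m) or (value of joint lid_d above 0.3 rad and distance between wood_block_1 and box_d below 0.05 m) or (value of joint lid_d above 0.3 rad and distance between wood_block_2 and box_d below 0.05 m) or (value of joint lid_d above 0.3 rad and distance between wood_block_3 and box_d below 0.05 m)).
It fails at once if the brass block is set down or knocked hard (over 60 N) on the tray or the table (contact force between brass_block and tray above 60 N or contact force between brass_block and table above 60 N).
It fails at once if the brass block is dropped onto the tray (faster than 0.3 m/s within 2 cm of its bed) (horizontal distance between brass_block and tray below 0.12 m and z of brass_block in the frame of tray below 0.028 m and linear speed of brass_block above 0.3 m/s).
It fails at once if a thing that is not part of the job is moved more than 3 cm (distance of any of jar, mug, brush, mallet, scallop from where it was at the start of the episode above 0.03 m).
Of border_1, border_2, border_3 only 1 to 3 are there at a start; the rules pass over those that are not, and their reading is None.
At some moment in a run one of border_1, border_2, border_3, box_a, box_b, box_c, box_d may be knocked a few centimetres aside while the robot is not near it.
It also fails if it takes over 210 s, if anything falls off the work surface, if the arm or the gripper's body presses on something with over 40 N, if the wrist force passes 120 N, or if a joint passes its speed limit or range.

ROBOT

A 6-joint arm with a two-finger parallel gripper is mounted at the origin on the work surface. World frame = base frame: x ahead of the robot, y to its left, z up, the work surface at z = 0. Lengths are in m, angles in rad, forces in N, time in s.
With the tool pointing down it reaches from about 0.325 to 0.9 m from the base axis. Payload 3.5 kg.
Tool frame: the origin (TCP) lies at the very end of the fingers, on their centre line; the grasp point (between the pads) lies behind it (arm.grasp_offset is the z of the grasp point in the tool frame, in m); z points along the fingers, y is the line along which they close (so a half turn about z gives the same grasp; the last joint's range is limited). The gripper opens to 85 mm and grips with 20 to 120 N. Pads are 22 mm wide; open, the fingers measure 114 mm over their backs; the gripper's body (76 mm by 85 mm) begins 54 mm behind the grasp point. The pads swing forward as they close: fully open they stand 13 mm farther back than shut.
Start: joints at [-1.403, 0.276, -0.026, 1.268, 0, 1.467], TCP at [0.167, -0.602, 0.198] pointing down, gripper open.
Joint ranges: [-3.12, 3.12], [-0.85, 1.88], [-1.08, 1.24], [-1.95, 2.15], [-1.57, 1.53], [-3.14, 3.14]. Speed limits (rad/s): [2.57, 2.57, 3.14, 3.14, 3.14, 3.14].

INTERFACE

Orientations are given as a unit quaternion [w, x, y, z].
In Python, from plant import arm gives the robot as it stands.
- The arm moves only by the tool apply_moves, never from a script. Its argument "targets" is a list of rows, each an object with "grip": the closure, from 0 (fully open) to 1 (shut); "travel": the shift along the tool's x, y, z scaled (see below), a list of three; "rotation": the turn, a rotation vector about the tool's x, y, z scaled (see below), a list of three. In form: [{"grip": grip, "travel": [dx, dy, dz], "rotation": [wx, wy, wz]}, ...]. A call has 1 to 20 rows; each row is the pose to reach, as a shift and turn from the pose commanded when the call began, along the tool's axes at that moment; what a row does not reach only later rows make up. The controller multiplies each number of a shift by 300 mm and each number of a turn by 90 degrees. A row lasts 1/10 s, in which the tool goes at most 50 mm and 8.59 degrees, less where a joint would pass 70% of its speed; a pose out of reach is approached as far as the arm can. A call with a number of a shift or a turn outside -1 to 1 is refused whole. A call with a gripper value outside its range is refused whole. The fingers move at their own pace and stop on an object; "force" is the grip in N (left out, the last holds). Time passes only in rows, so rows that repeat a pose let the fingers close. It gives the time, the measured TCP pose, the force, the opening and the grip force at its end, in the units of the state.
- arm.observe(): the state, without advancing time (a new reading comes with each control period).
- arm.read_camera(name): name is "side" or "top" or "wrist"; returns a dict with "image" (480x640x3 uint8, red, green, blue), "fx", "fy", "cx", "cy" (pixels), "view" (4x4, takes a point from world to camera coordinates); the wrist camera has in their place "T_tool_cam" (4x4, takes a point from camera to tool coordinates, whose origin is the TCP and whose axes are the flange's). Camera axes: x right, y down, z forward; pixel columns grow to the right and rows downward; lengths in m; the calibration is good to about 2 mm. A picture is of the moment at which its call begins: read the wrist's pose just before it. There is no depth.
- arm.close_job(): hands the job in; it is judged then, once.
Trained networks look in a picture, given as the dict that the camera call returned (one of the last four; its "shot" number tells which), for a name from the list of things; names that differ only in an ending like _2 or _b are one class to them, and where a whole thing is asked for, a point or a joint stands for the part that bears it (a point fixed in the world has none). Each returns a list of dicts, best first, with "confidence" (0 to 1); they miss things now and then, are a little off and sometimes report something else, mostly with a low value. They report only what shows in the picture. A call takes as long as a camera call. They do not tell look-alikes from the thing itself.
- arm.look_for(picture, label): "pixel" ([column, row] in pixels, amid what is visible of it).
- arm.outline_of(picture, label): "region" (480x640 bool, what is visible of it) and "pixel" ([column, row] in pixels, amid what is visible of it).
- arm.pinpoint(picture, label): "pixel" ([column, row] in pixels: a listed point, or the origin of a listed thing).
The state is a dict: "time": time; "joint_pos": joint angles; "qvel": joint speeds; "joint_efforts": joint torques, N m; "position": TCP position; "orientation": TCP orientation; "ft_force": force on the tool from outside, world axes, zero at the start; "wrist_torque": the same for the moment, N m; "gripper_width": opening from 0.0 (shut) to 1.0 (fully open); "grip_force": force on a finger pad.
Only numpy, scipy, OpenCV 4.12 (cv2) and the standard library are available. Lean on these libraries where they do the work, as an engineer would, in place of code of your own. Each camera call takes 0.05 s, during which the arm holds its last target. There are 200 camera calls.

## Working session

There is one attempt and no reset: what is moved stays moved. The work goes in short steps, Python scripts to look and compute and a tool call to move; the robot and the scene stay as the last step left them, time stands still between calls to the robot, and variables do not carry over. Pictures are saved under pics/ and viewed, at most 14 in all, crops included, and the job is handed in when it is done.

Besides the shell and the picture viewer there is one more tool, called after "Request:" in YAML: its name, and indented under it one key for each argument. apply_moves: Moves the arm, as the interface text tells. Shifts and turns lie within -1 to 1; 1 stands for 300 mm of shift or 90 degrees of turn. Its arguments: {"type":"object","properties":{"targets":{"type":"array","items":{"type":"object","properties":{"grip":{"type":"number"},"travel":{"type":"array","items":{"type":"number","minimum":-1,"maximum":1}},"rotation":{"type":"array","items":{"type":"number","minimum":-1,"maximum":1}}}}},"force":{"type":"number"}},"required":["targets"]}

```bash
mkdir -p pics; ls
cat > h.py <<'E'
import numpy as np, cv2
from plant import arm
from scipy.spatial.transform import Rotation as R
def toolT():
    s=arm.observe(); q=s["orientation"]; T=np.eye(4)
    T[:3,:3]=R.from_quat([q[1],q[2],q[3],q[0]]).as_matrix(); T[:3,3]=s["position"]; return T
def shot(name):
    T=toolT(); p=arm.read_camera(name)
    if name=="wrist": p["cw"]=T@np.array(p["T_tool_cam"])
    else: p["cw"]=np.linalg.inv(np.array(p["view"]))
    return p
def ray(p,px,z):
    "pixel -> world at height z"
    d=p["cw"][:3,:3]@np.array([(px[0]-p["cx"])/p["fx"],(px[1]-p["cy"])/p["fy"],1]); c=p["cw"][:3,3]
    return c+d*(z-c[2])/d[2]
def proj(p,X):
    c=np.linalg.inv(p["cw"])@np.append(X,1); return np.array([p["fx"]*c[0]/c[2]+p["cx"],p["fy"]*c[1]/c[2]+p["cy"]])
def save(p,n): cv2.imwrite("pics/"+n,cv2.cvtColor(p["image"],cv2.COLOR_RGB2BGR))
E
python3 - <<'E'
from h import *
print(arm.grasp_offset, arm.observe()); np.set_printoptions(precision=3,suppress=True)
for n in("top","side"):
    p=shot(n); save(p,n+"0.png"); print(n,p["fx"],p["cw"])
    for l,z in(("box_a",0),("border_1",0),("tray",0),("jar",0),("mug",0),("brush",0),("mallet",0),("scallop",0)):
        for d in arm.pinpoint(p,l): print(l,round(d["confidence"],2),np.round(d["pixel"]),ray(p,d["pixel"],z)[:2])
E
```

```text
pics
-0.0187 {'time': 0.0, 'joint_pos': array([-1.40336829e+00,  2.77136607e-01, -2.78738211e-02,  1.26798226e+00,
        5.65445223e-06,  1.46738716e+00]), 'qvel': array([-1.15876458e-04, -1.79922591e-03, -9.38738768e-04, -8.87460571e-05,
       -4.36808850e-04,  8.69875191e-05]), 'joint_efforts': array([ 3.47628602e-04, -4.45509231e+01,  2.95201635e+01,  1.61578105e-02,
       -9.09066034e-05, -1.05492626e-05]), 'position': array([ 0.16705738, -0.60138842,  0.19636085]), 'orientation': array([-1.09770616e-03,  9.90844307e-01,  1.35005010e-01, -3.23202872e-05]), 'ft_force': array([ 0.25666697, -0.40208563,  0.6830717 ]), 'wrist_torque': array([-0.02350891,  0.01780176, -0.01508793]), 'grip_force': 0.0, 'gripper_width': 0.9995528465757836}
top 499.86614067976853 [[ 0.02  -0.996  0.085  0.433]
 [-1.    -0.018  0.021 -0.042]
 [-0.019 -0.086 -0.996  1.331]
 [ 0.     0.     0.     1.   ]]
box_a 0.92 [298. 217.] [0.606 0.07 ]
box_a 0.87 [352. 230.] [ 0.574 -0.074]
box_a 0.72 [464. 231.] [ 0.576 -0.374]
box_a 0.68 [401. 224.] [ 0.591 -0.206]
box_a 0.56 [298. 307.] [0.367 0.064]
border_1 0
[... 353 characters left out ...]
6 [[-0.734 -0.41   0.542 -0.245]
 [-0.679  0.443 -0.585  0.83 ]
 [ 0.    -0.797 -0.604  0.956]
 [ 0.     0.     0.     1.   ]]
box_a 0.8 [325. 247.] [ 0.586 -0.077]
box_a 0.68 [352. 231.] [ 0.577 -0.213]
box_a 0.68 [381. 212.] [ 0.574 -0.38 ]
box_a 0.63 [292. 264.] [0.604 0.058]
box_a 0.58 [342. 302.] [0.373 0.079]
box_a 0.26 [287. 265.] [0.611 0.073]
border_1 0.84 [390. 249.] [ 0.417 -0.221]
border_1 0.18 [421. 204.] [ 0.501 -0.533]
tray 0.7 [255. 312.] [0.528 0.281]
tray 0.43 [380. 211.] [ 0.582 -0.385]
jar 0.79 [298. 214.] [ 0.798 -0.16 ]
mug 0.75 [249. 247.] [0.775 0.097]
brush 0.39 [448. 227.] [ 0.339 -0.467]
mallet 0.51 [420. 203.] [ 0.503 -0.534]
scallop 0.68 [204. 373.] [0.46  0.504]
```

View pics/top0.png

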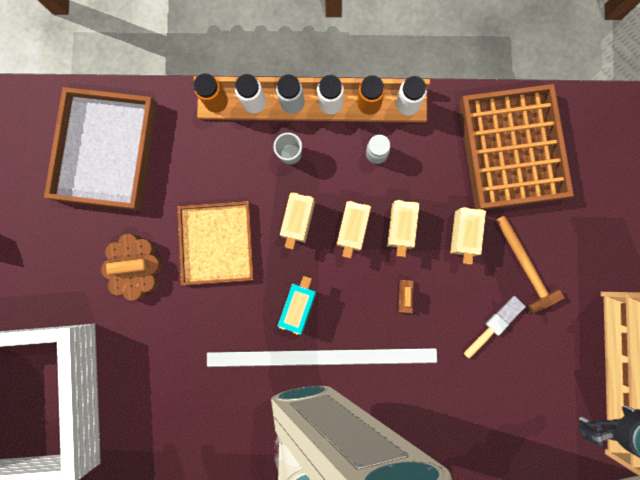

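View pics/side0.png

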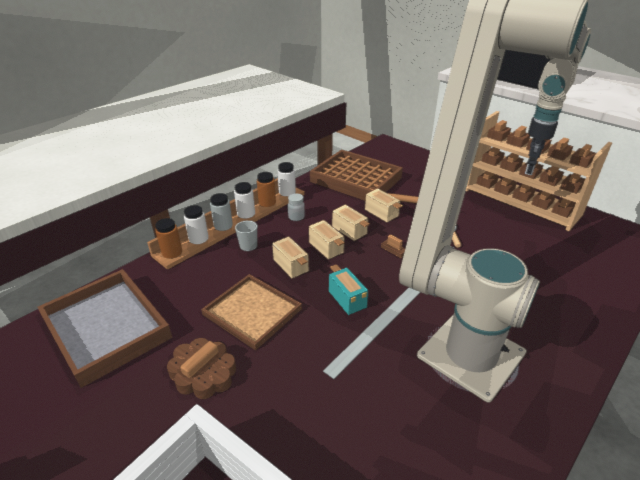

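The scene holds four plywood boxes at px (298,217), (352,228), (402,226) and (467,233). The turquoise look-alike at (298,307) is excluded. One border block lies at (405,296), and the tray is at (216,243).

```bash
cat >> h.py <<'E'
def rects(p,label,z,colour=None,minc=.3):
    out=[]
    for d in arm.outline_of(p,label):
        if d["confidence"]<minc: continue
        m=d["region"].astype(np.uint8)
        if colour: 
            hsv=cv2.cvtColor(p["image"],cv2.COLOR_RGB2HSV); m=m*(cv2.inRange(hsv,*colour)>0)
            m=cv2.morphologyEx(m.astype(np.uint8),cv2.MORPH_OPEN,np.ones((3,3),np.uint8))
        ys,xs=np.nonzero(m)
        if len(xs)<20: continue
        W=np.array([ray(p,(x,y),z)[:2] for x,y in zip(xs,ys)],np.float32)*1000
        (c,s,a)=cv2.minAreaRect(W); 
        if s[0]<s[1]: s=s[::-1]; a+=90
        out.append((round(d["confidence"],2),np.round(c),np.round(s),round((a+90)%180-90,1)))
    return out
def delta(pos,yaw,tilt0=True):
    """pos: TCP goal; yaw (deg): world direction of tool y line (mod 180), tool down -> travel, rotation in move units"""
    T=toolT(); cur=np.degrees(np.arctan2(T[1,1],T[0,1])); d=(yaw-cur+90)%180-90
    y=np.radians(cur+d); Y=np.array([np.cos(y),np.sin(y),0]); Z=np.array([0,0,-1.]); G=np.stack([np.cross(Y,Z),Y,Z],1)
    rv=R.from_matrix(T[:3,:3].T@G).as_rotvec(degrees=True)
    t=T[:3,:3].T@(np.array(pos)-T[:3,3])
    print("at",T[:3,3].round(4),"yaw",round(cur,1),"j6",arm.observe()["joint_pos"][5].round(2),"-> travel",(t/.3).round(4),"rot",(rv/90).round(4),"rows>=",round(max(np.linalg.norm(t)/.05,np.linalg.norm(rv)/8.59),1))
E
python3 - <<'E'
from h import *
p=shot("top")
for r in rects(p,"box_a",.069,((12,20,150),(35,150,255))): print(r)
print(rects(p,"border_1",.018)); print(rects(p,"tray",.022))
im=p["image"][185:335,230:510]; cv2.imwrite("pics/crop.png",cv2.cvtColor(cv2.resize(im,None,fx=2.8,fy=2.8,interpolation=2),cv2.COLOR_RGB2BGR))
E
```

```text
(0.89, array([ 585., -201.]), array([115.,  67.]), -5.1)
(0.87, array([ 569., -364.]), array([117.,  77.]), -6.5)
(0.77, array([600.,  68.]), array([117.,  66.]), -12.0)
(0.77, array([579., -76.]), array([116.,  61.]), -12.0)
(0.74, array([366.,  64.]), array([82., 36.]), -18.0)
[(0.6, array([ 401., -214.]), array([84., 37.]), -2.2)]
[(0.73, array([532., 287.]), array([210., 193.]), 5.1)]
```

View pics/crop.png

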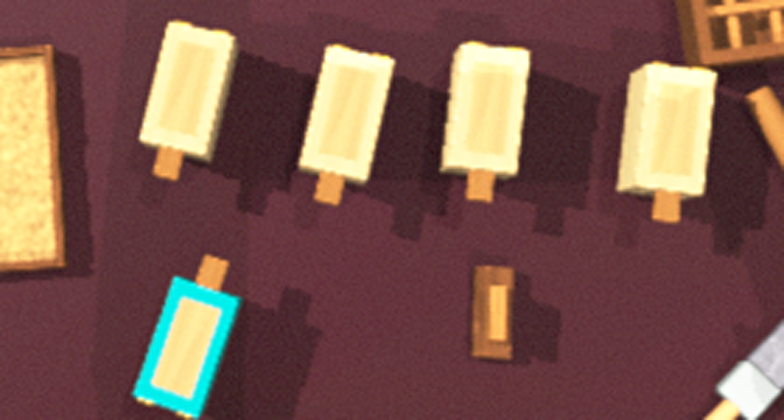

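The crop shows four plain plywood boxes with their tabs towards the robot. The turquoise one has its tab facing away, so it is excluded. I'll start with the rightmost box.

Run:
```python
from h import *
delta([.565,-.37,.22],84.5)
```

```text
at [ 0.1672 -0.6022  0.1975] yaw -74.5 j6 1.47 -> travel [ 1.4849 -0.3912 -0.075 ] rot [0.     0.     0.2335] rows>= 9.2
```

Request:
apply_moves:
  targets:
    - {"grip":0,"travel":[0.8,-0.2,-0.075],"rotation":[0,0,0.2335]}
    - {"grip":0,"travel":[0.8,-0.2,-0.075],"rotation":[0,0,0.2335]}
    - {"grip":0,"travel":[0.8,-0.2,-0.075],"rotation":[0,0,0.2335]}
    - {"grip":0,"travel":[0.8,-0.2,-0.075],"rotation":[0,0,0.2335]}
    - {"grip":0,"travel":[0.8,-0.2,-0.075],"rotation":[0,0,0.2335]}
    - {"grip":0,"travel":[0.8,-0.2,-0.075],"rotation":[0,0,0.2335]}
  force: 50

```text
time: 1.7
position: [0.3871, -0.4775, 0.2209]
orientation: [0.0, 0.999, -0.045, 0.001]
ft_force: [-0.5, -0.2, -0.2]
gripper_width: 0.999
grip_force: 0.0
```

Run:
```python
from h import *
delta([.565,-.37,.22],84.5)
```

```text
at [ 0.3871 -0.4775  0.2209] yaw -95.1 j6 2.24 -> travel [ 0.5587 -0.4097  0.0046] rot [-0.     -0.0017  0.0043] rows>= 4.2
```

Request:
apply_moves:
  targets:
    - {"grip":0,"travel":[0.5587,-0.41,0],"rotation":[0,0,-1]}
    - {"grip":0,"travel":[0.5587,-0.41,0],"rotation":[0,0,-1]}
    - {"grip":0,"travel":[0.5587,-0.41,0],"rotation":[0,0,-1]}
    - {"grip":0,"travel":[0.5587,-0.41,0],"rotation":[0,0,-1]}
    - {"grip":0,"travel":[0.5587,-0.41,0],"rotation":[0,0,-1]}
    - {"grip":0,"travel":[0.5587,-0.41,0],"rotation":[0,0,-1]}
    - {"grip":0,"travel":[0.5587,-0.41,0],"rotation":[0,0,-1]}
    - {"grip":0,"travel":[0.5587,-0.41,0],"rotation":[0,0,-1]}
    - {"grip":0,"travel":[0.5587,-0.41,0],"rotation":[0,0,-1]}
    - {"grip":0,"travel":[0.5587,-0.41,0],"rotation":[0,0,-1]}
    - {"grip":0,"travel":[0.5587,-0.41,0],"rotation":[0,0,-1]}

```text
time: 2.8
position: [0.5604, -0.3745, 0.2198]
orientation: [-0.0, 0.739, 0.674, -0.0]
ft_force: [0.1, 0.0, 0.2]
gripper_width: 1.0
grip_force: 0.0
```

Request:
apply_moves:
  targets:
    - {"grip":0,"travel":[0,0,0],"rotation":[0,0,-1]}
    - {"grip":0,"travel":[0,0,0],"rotation":[0,0,-1]}
    - {"grip":0,"travel":[0,0,0],"rotation":[0,0,-1]}
    - {"grip":0,"travel":[0,0,0],"rotation":[0,0,-1]}
    - {"grip":0,"travel":[0,0,0],"rotation":[0,0,-1]}
    - {"grip":0,"travel":[0,0,0],"rotation":[0,0,-1]}
    - {"grip":0,"travel":[0,0,0],"rotation":[0,0,-1]}
    - {"grip":0,"travel":[0,0,0],"rotation":[0,0,-1]}
    - {"grip":0,"travel":[0,0,0],"rotation":[0,0,-1]}
    - {"grip":0,"travel":[0,0,0],"rotation":[0,0,-1]}
    - {"grip":0,"travel":[0,0,0],"rotation":[0,0,-1]}

```text
time: 3.9
position: [0.5604, -0.3746, 0.2198]
orientation: [-0.0, 0.046, 0.999, -0.0]
ft_force: [0.2, 0.4, -0.6]
gripper_width: 1.001
grip_force: 0.0
```

Run:
```python
from h import *
p=shot("wrist"); save(p,"w1.png")
print(rects(p,"box_a",.069,((12,20,100),(35,170,255))))
for d in arm.pinpoint(p,"box_a"): print(round(d["confidence"],2),d["pixel"],ray(p,d["pixel"],0))
for d in arm.pinpoint(p,"lid_a"): print("lid",round(d["confidence"],2),d["pixel"],ray(p,d["pixel"],0.0655))
print(proj(p,[.569,-.37,.069]),arm.observe()["position"],arm.observe()["joint_pos"][5])
```

```text
[(0.88, array([ 573., -217.]), array([140.,  85.]), -6.0), (0.81, array([ 558., -372.]), array([140.,  61.]), -6.3), (0.56, array([ 576., -138.]), array([123.,  53.]), 9.0)]
0.98 [487.0, 203.3] [ 0.58601167 -0.20422033  0.        ]
0.92 [617.0, 189.6] [ 0.58409561 -0.08027863  0.        ]
0.66 [315.3, 203.6] [ 0.57076305 -0.37023483  0.        ]Traceback (most recent call last):
  File "<stdin>", line 5, in <module>
ValueError: it knows: bed, border, box, brush, jar, mallet, mug, scallop, tray
```

View pics/w1.png

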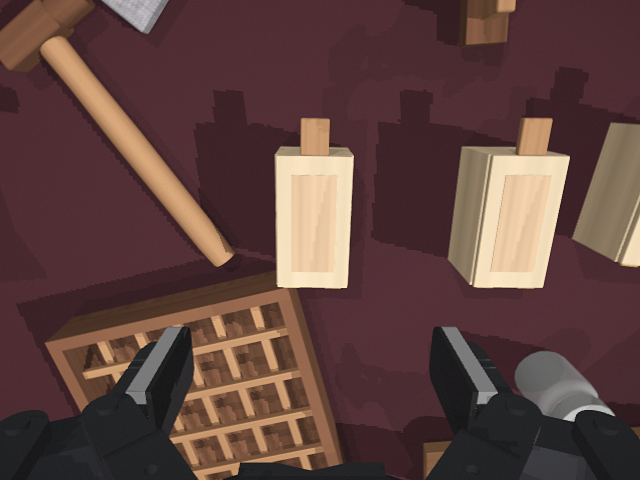

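The wrist view shows the target box at px (313,220), with the mallet handle ending near (225,258). I'll check the finger clearance there.

Run:
```python
from h import *
p=shot("wrist")
for px in((225,262),(232,252),(190,215),(205,200)): print(px,ray(p,px,.02))
for y in(-.43,-.425,-.415): print(proj(p,[.575,y,.015]))
for px in((276,155),(353,155),(276,287),(348,287)): print(ray(p,px,.069))
delta([.571,-.372,.02],84)
```

```text
(225, 262) [ 0.61500156 -0.46217724  0.02      ]
(232, 252) [ 0.60551267 -0.45381328  0.02      ]
(190, 215) [ 0.5654736  -0.48678413  0.02      ]
(205, 200) [ 0.55282356 -0.47035755  0.02      ]
[252.74075844 217.59270191]
[257.99283114 217.08504708]
[268.50889937 216.06858497]
[ 0.51343766 -0.39586437  0.069     ]
[ 0.51930141 -0.33675771  0.069     ]
[ 0.62410819 -0.40988265  0.069     ]
[ 0.63025563 -0.34840812  0.069     ]
at [ 0.5606 -0.3743  0.2199] yaw 84.4 j6 -0.59 -> travel [-0.034   0.0111  0.6662] rot [-0.     -0.0002  0.0042] rows>= 4.0
```

Request:
apply_moves:
  targets:
    - {"grip":0,"travel":[-0.036,0.006,0],"rotation":[0,0,0.01]}
    - {"grip":0,"travel":[-0.036,0.006,0.15],"rotation":[0,0,0.01]}
    - {"grip":0,"travel":[-0.036,0.006,0.3],"rotation":[0,0,0.01]}
    - {"grip":0,"travel":[-0.036,0.006,0.42],"rotation":[0,0,0.01]}
    - {"grip":0,"travel":[-0.036,0.006,0.54],"rotation":[0,0,0.01]}
    - {"grip":0,"travel":[-0.036,0.006,0.62],"rotation":[0,0,0.01]}
    - {"grip":0,"travel":[-0.036,0.006,0.66],"rotation":[0,0,0.01]}
    - {"grip":0.5,"travel":[-0.036,0.006,0.66],"rotation":[0,0,0.01]}
    - {"grip":0.5,"travel":[-0.036,0.006,0.66],"rotation":[0,0,0.01]}
    - {"grip":0.5,"travel":[-0.036,0.006,0.66],"rotation":[0,0,0.01]}
    - {"grip":0.5,"travel":[-0.036,0.006,0.66],"rotation":[0,0,0.01]}
    - {"grip":0.5,"travel":[-0.036,0.006,0.66],"rotation":[0,0,0.01]}
    - {"grip":0.5,"travel":[-0.036,0.006,0.62],"rotation":[0,0,0.01]}
    - {"grip":0.5,"travel":[-0.036,0.006,0.58],"rotation":[0,0,0.01]}
    - {"grip":0.5,"travel":[-0.036,0.006,0.54],"rotation":[0,0,0.01]}
    - {"grip":0.5,"travel":[-0.036,0.006,0.5],"rotation":[0,0,0.01]}
    - {"grip":0.5,"travel":[-0.036,0.006,0.5],"rotation":[0,0,0.01]}
    - {"grip":0.5,"travel":[-0.036,0.006,0.5],"rotation":[0,0,0.01]}
    - {"grip":0.5,"travel":[-0.036,0.006,0.5],"rotation":[0,0,0.01]}
    - {"grip":0.5,"travel":[-0.036,0.006,0.5],"rotation":[0,0,0.01]}
  force: 50

```text
time: 6.1
position: [0.5715, -0.3729, 0.0697]
orientation: [-0.0, 0.056, 0.998, 0.0]
ft_force: [-4.8, 1.5, -3.0]
gripper_width: 0.68
grip_force: 54.5
```

Run:
```python
from h import *
for i in range(3):
    p=shot("wrist"); s=arm.observe(); print(s["ft_force"],s["grip_force"],s["gripper_width"],s["position"])
```

```text
[-4.54979056  1.44541753 -2.77710755] 54.525758028030396 0.6742323396518691 [ 0.5714915  -0.3729258   0.06965506]
[-5.81157722  2.11408809 -3.55981514] 54.52504813671112 0.673923882713021 [ 0.57155396 -0.37297349  0.06968222]
[-4.30929684  0.66186598 -3.49721193] 54.51789379119873 0.6797187503088901 [ 0.5715755  -0.37298886  0.06971967]
```

Run:
```python
from h import *
p=shot("wrist"); q=shot("side")
im=np.hstack([p["image"],np.zeros((480,10,3),np.uint8),cv2.resize(q["image"][120:300,300:480],(480,480))]); im=cv2.resize(im,None,fx=.7,fy=.7,interpolation=cv2.INTER_AREA)
cv2.imwrite("pics/c2.png",im[:,:,::-1]); print(arm.observe()["wrist_torque"])
```

```text
[ 0.24184638  1.24871175 -0.03217453]
```

View pics/c2.png

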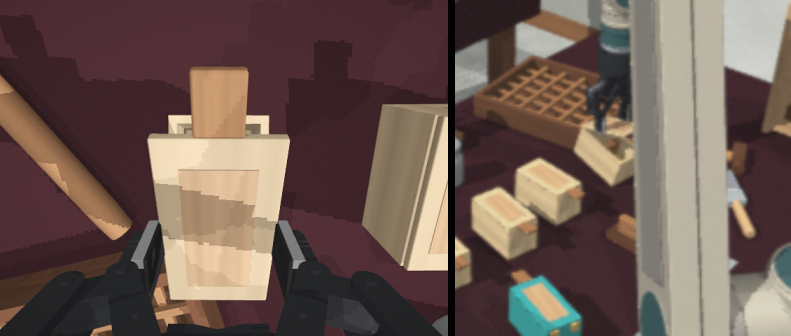

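The lid looks ajar and the box tilted. I'll look closer before moving.

Run:
```python
from h import *
q=shot("side"); im=cv2.resize(q["image"][140:220,330:430],None,fx=6,fy=6,interpolation=2); w=shot("wrist")
cv2.imwrite("pics/c3.png",im[:,:,::-1]); print(w["cw"][:3,3]); 
for X in([.515,-.373,.119],[.515,-.373,.05],[.571,-.373,.09],[.627,-.373,.119],[.627,-.373,.05]): print(X,proj(w,X)*.7,(proj(q,X)-[330,140])*6)
```

```text
[ 0.48845717 -0.36323893  0.24564663]
[0.515, -0.373, 0.119] [201.85627182 137.00558666] [397.89635756 307.9589707 ]
[0.515, -0.373, 0.05] [206.97409645 114.83788207] [386.8166729  406.87094046]
[0.571, -0.373, 0.09] [216.42243203 218.41090622] [317.22297199 316.84937765]
[0.627, -0.373, 0.119] [227.58578234 331.03821048] [246.98846271 243.40090148]
[0.627, -0.373, 0.05] [224.6000956  257.28864911] [239.94697456 340.3909698 ]
```

View pics/c3.png

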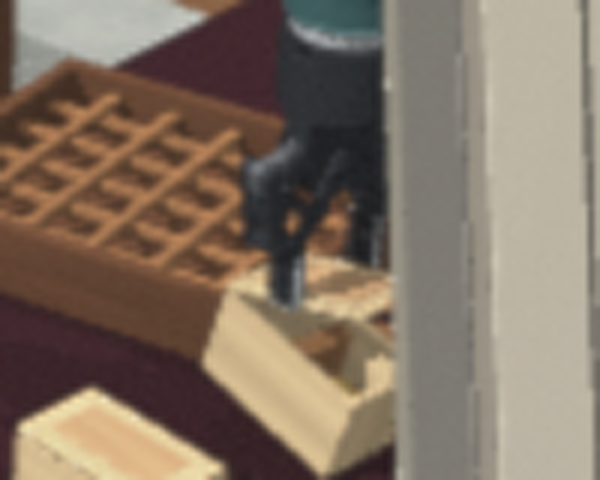

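The pads caught the lid because the grip was too high, so the body droops at the front. I'll lower it gently, release, and grip lower.

Request:
apply_moves:
  targets:
    - {"grip":0.5,"travel":[0,0,0.03],"rotation":[0,0,0]}
    - {"grip":0.5,"travel":[0,0,0.06],"rotation":[0,0,0]}
    - {"grip":0.5,"travel":[0,0,0.09],"rotation":[0,0,0]}
    - {"grip":0.5,"travel":[0,0,0.12],"rotation":[0,0,0]}
    - {"grip":0.5,"travel":[0,0,0.14],"rotation":[0,0,0]}
    - {"grip":0.5,"travel":[0,0,0.16],"rotation":[0,0,0]}
    - {"grip":0.5,"travel":[0,0,0.16],"rotation":[0,0,0]}
    - {"grip":0,"travel":[0,0,0.16],"rotation":[0,0,0]}
    - {"grip":0,"travel":[0,0,0.16],"rotation":[0,0,0]}
    - {"grip":0,"travel":[0,0,0.16],"rotation":[0,0,0]}
    - {"grip":0,"travel":[0,0,0.16],"rotation":[0,0,0]}

```text
time: 7.55
position: [0.5716, -0.3728, 0.0214]
orientation: [-0.0, 0.056, 0.998, 0.0]
ft_force: [0.6, -1.5, -0.5]
gripper_width: 0.997
grip_force: 0.0
```

Run:
```python
from h import *
p=shot("wrist"); q=shot("side"); save(p,"w4.png"); print(arm.observe()["ft_force"],arm.observe()["position"])
a=cv2.resize(q["image"][140:220,330:430],None,fx=4,fy=4,interpolation=2); b=cv2.resize(p["image"],(427,320))
cv2.imwrite("pics/c4.png",np.hstack([b,a[:,:370]])[:,:,::-1])
```

```text
[-0.25407935 -0.14034104 -0.42478143] [ 0.57174851 -0.37289289  0.02158063]
```

View pics/c4.png

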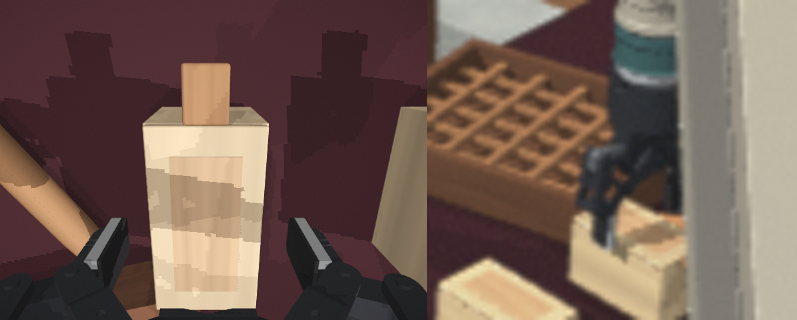

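The box is back down and its lid is shut.

Run:
```python
from h import *
p=shot("wrist")
P=np.array([ray(p,px,.069) for px in((214,186),(403,186),(234,463),(381,463))]); print(P,P.mean(0)); d=P[2]+P[3]-P[0]-P[1]; yaw=np.degrees(np.arctan2(d[1],d[0])); print(yaw)
delta(list(P.mean(0)[:2])+[.005],yaw+90)
```

```text
[[ 0.50986354 -0.39560118  0.069     ]
 [ 0.51645654 -0.33725349  0.069     ]
 [ 0.61991874 -0.40842058  0.069     ]
 [ 0.6266022  -0.35047552  0.069     ]] [ 0.56821025 -0.37293769  0.069     ]
-6.744597919595704
at [ 0.5718 -0.3729  0.0217] yaw 83.6 j6 -0.56 -> travel [ 0.0119 -0.0015  0.0555] rot [ 0.0002 -0.0003  0.0039] rows>= 0.3
```

Request:
apply_moves:
  targets:
    - {"grip":0,"travel":[0.012,0,0.03],"rotation":[0,0,0]}
    - {"grip":0,"travel":[0.012,0,0.0555],"rotation":[0,0,0]}
    - {"grip":0,"travel":[0.012,0,0.0555],"rotation":[0,0,0]}
    - {"grip":0.5,"travel":[0.012,0,0.0555],"rotation":[0,0,0]}
    - {"grip":0.5,"travel":[0.012,0,0.0555],"rotation":[0,0,0]}
    - {"grip":0.5,"travel":[0.012,0,0.0555],"rotation":[0,0,0]}
    - {"grip":0.5,"travel":[0.012,0,0.0555],"rotation":[0,0,0]}
    - {"grip":0.5,"travel":[0.012,0,0.0555],"rotation":[0,0,0]}
    - {"grip":0.5,"travel":[0.012,0,0.02],"rotation":[0,0,0]}
    - {"grip":0.5,"travel":[0.012,0,-0.02],"rotation":[0,0,0]}
    - {"grip":0.5,"travel":[0.012,0,-0.06],"rotation":[0,0,0]}
    - {"grip":0.5,"travel":[0.012,0,-0.06],"rotation":[0,0,0]}
    - {"grip":0.5,"travel":[0.012,0,-0.06],"rotation":[0,0,0]}
    - {"grip":0.5,"travel":[0.012,0,-0.06],"rotation":[0,0,0]}
    - {"grip":0.5,"travel":[0.012,0,-0.06],"rotation":[0,0,0]}
  force: 60

```text
time: 9.2
position: [0.5677, -0.3721, 0.0392]
orientation: [-0.001, 0.056, 0.998, 0.001]
ft_force: [0.0, -0.2, -6.2]
gripper_width: 0.709
grip_force: 69.9
```

Run:
```python
from h import *
for i in range(2):
    p=shot("wrist"); s=arm.observe(); print(s["ft_force"],s["wrist_torque"],s["gripper_width"],s["position"])
hsv=p["image"]
save(p,"w5.png")
```

```text
[ 0.35064884 -0.51166019 -5.57713456] [-0.01964059  0.01347304 -0.03690518] 0.7059280000287591 [ 0.56780107 -0.37221169  0.03921259]
[ 0.1665708   0.07904735 -5.78127385] [ 0.02997348 -0.00071401 -0.01296766] 0.7081034731039669 [ 0.56791099 -0.3723324   0.03931559]
```

View pics/w5.png

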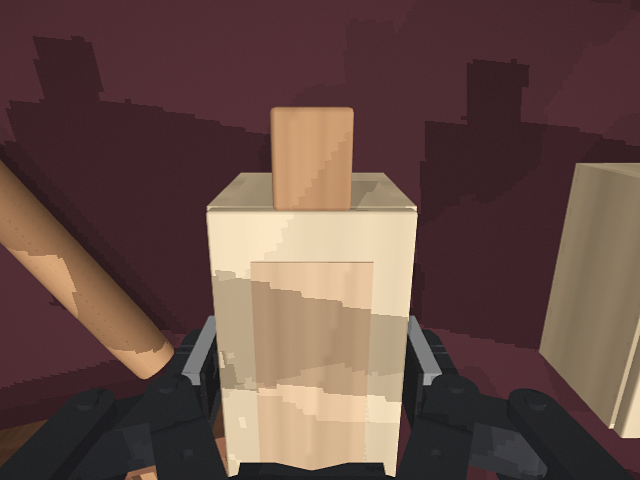

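It reads 5.8 N, about 0.59 kg, with the lid shut: this is the brass box. I'll set it down gently and rise.

Request:
apply_moves:
  targets:
    - {"grip":0.5,"travel":[0,0,0.03],"rotation":[0,0,0]}
    - {"grip":0.5,"travel":[0,0,0.06],"rotation":[0,0,0]}
    - {"grip":0.5,"travel":[0,0,0.085],"rotation":[0,0,0]}
    - {"grip":0.5,"travel":[0,0,0.1],"rotation":[0,0,0]}
    - {"grip":0.5,"travel":[0,0,0.108],"rotation":[0,0,0]}
    - {"grip":0.5,"travel":[0,0,0.114],"rotation":[0,0,0]}
    - {"grip":0.5,"travel":[0,0,0.114],"rotation":[0,0,0]}
    - {"grip":0,"travel":[0,0,0.114],"rotation":[0,0,0]}
    - {"grip":0,"travel":[0,0,0.114],"rotation":[0,0,0]}
    - {"grip":0,"travel":[0,0,0.114],"rotation":[0,0,0]}
    - {"grip":0,"travel":[0,0,0.114],"rotation":[0,0,0]}
    - {"grip":0,"travel":[0,0,0],"rotation":[0,0,0]}
    - {"grip":0,"travel":[0,0,-0.15],"rotation":[0,0,0]}
    - {"grip":0,"travel":[0.1,0,-0.3],"rotation":[0,0,0]}
    - {"grip":0,"travel":[0.2,0,-0.4],"rotation":[0,0,0]}
    - {"grip":0,"travel":[0.23,0,-0.4],"rotation":[0,0,0]}
    - {"grip":0,"travel":[0.23,0,-0.4],"rotation":[0,0,0]}

```text
time: 11.0
position: [0.4994, -0.3655, 0.1617]
orientation: [0.001, 0.056, 0.998, -0.001]
ft_force: [-0.3, 0.5, -0.9]
gripper_width: 0.997
grip_force: 0.0
```

```bash
cat >> h.py <<'E'
def tab(p,guess,z=.069,r=.03):
    "orange tab: blob near guess (world x,y) -> rect (mm)"
    hsv=cv2.cvtColor(p["image"],cv2.COLOR_RGB2HSV); m=cv2.inRange(hsv,(5,90,90),(18,255,255))
    n,l,st,c=cv2.connectedComponentsWithStats(cv2.morphologyEx(m,cv2.MORPH_OPEN,np.ones((3,3),np.uint8)))
    for i in range(1,n):
        if st[i,4]<150: continue
        ys,xs=np.nonzero(l==i); W=np.array([ray(p,(x,y),z)[:2] for x,y in zip(xs,ys)],np.float32)*1000
        R_=cv2.minAreaRect(W)
        if np.linalg.norm(np.array(R_[0])/1000-guess)<r: print("tab",R_, st[i])
E
python3 - <<'E'
from h import *
p=shot("wrist"); save(p,"w6.png"); tab(p,np.array([.50,-.364])); print(rects(p,"box_a",.069))
delta([.50,-.364,.06],83.3)
E
```

```text
tab ((499.5199279785156, -364.05181884765625), (21.829679489135742, 28.24010467529297), 83.50360870361328) [ 296  212   33   41 1339]
[(0.86, array([ 572., -219.]), array([140.,  88.]), -6.0), (0.82, array([ 561., -155.]), array([118.,  29.]), 7.9), (0.79, array([ 555., -370.]), array([140.,  61.]), -6.9)]
at [ 0.4996 -0.3647  0.159 ] yaw 83.6 j6 -0.62 -> travel [-0.0012  0.002   0.3301] rot [ 0.0005 -0.0004  0.0032] rows>= 2.0
```

Run:
```python
from h import *
delta([.4955,-.3635,.048],83.5)
r,h=.130,.0035
for t in np.arange(.1,1.95,.1):
    c,s=np.cos(t),np.sin(t); print([round(-(r*(1-c)+h*s)/.3,3),0,round(-(r*s+h*(c-1))/.3,3)],end=" ")
```

```text
at [ 0.4996 -0.3647  0.159 ] yaw 83.6 j6 -0.62 -> travel [0.0139 0.002  0.3701] rot [ 0.0005 -0.0004  0.001 ] rows>= 2.2
[np.float64(-0.003), 0, np.float64(-0.043)] [np.float64(-0.011), 0, np.float64(-0.086)] [np.float64(-0.023), 0, np.float64(-0.128)] [np.float64(-0.039), 0, np.float64(-0.168)] [np.float64(-0.059), 0, np.float64(-0.206)] [np.float64(-0.082), 0, np.float64(-0.243)] [np.float64(-0.109), 0, np.float64(-0.276)] [np.float64(-0.14), 0, np.float64(-0.307)] [np.float64(-0.173), 0, np.float64(-0.335)] [np.float64(-0.209), 0, np.float64(-0.359)] [np.float64(-0.247), 0, np.float64(-0.38)] [np.float64(-0.287), 0, np.float64(-0.396)] [np.float64(-0.329), 0, np.float64(-0.409)] [np.float64(-0.371), 0, np.float64(-0.417)] [np.float64(-0.414), 0, np.float64(-0.421)] [np.float64(-0.458), 0, np.float64(-0.421)] [np.float64(-0.501), 0, np.float64(-0.417)] [np.float64(-0.543), 0, np.float64(-0.408)] [np.float64(-0.584), 0, np.float64(-0.395)]
```

Request:
apply_moves:
  targets:
    - {"grip":0,"travel":[0.014,0.002,0],"rotation":[0,0,0]}
    - {"grip":0,"travel":[0.014,0.002,0.15],"rotation":[0,0,0]}
    - {"grip":0,"travel":[0.014,0.002,0.3],"rotation":[0,0,0]}
    - {"grip":0,"travel":[0.014,0.002,0.37],"rotation":[0,0,0]}
    - {"grip":0.9,"travel":[0.014,0.002,0.37],"rotation":[0,0,0]}
    - {"grip":0.9,"travel":[0.014,0.002,0.37],"rotation":[0,0,0]}
    - {"grip":0.9,"travel":[0.014,0.002,0.37],"rotation":[0,0,0]}
    - {"grip":0.9,"travel":[0.014,0.002,0.37],"rotation":[0,0,0]}
    - {"grip":0.9,"travel":[0.014,0.002,0.37],"rotation":[0,0,0]}
    - {"grip":0.9,"travel":[0.014,0.002,0.37],"rotation":[0,0,0]}
    - {"grip":0.9,"travel":[0.014,0.002,0.37],"rotation":[0,0,0]}
    - {"grip":0.9,"travel":[0.014,0.002,0.37],"rotation":[0,0,0]}
  force: 30

```text
time: 12.3
position: [0.4957, -0.364, 0.0492]
orientation: [0.0, 0.056, 0.998, -0.0]
ft_force: [-0.8, -0.8, 0.4]
gripper_width: 0.101
grip_force: 0.0
```

The fingers closed on nothing, so I'll look.

Run:
```python
from h import *
p=shot("wrist"); q=shot("side")
a=cv2.resize(q["image"][150:230,340:440],None,fx=4,fy=4,interpolation=2); b=cv2.resize(p["image"],(427,320))
cv2.imwrite("pics/c7.png",np.hstack([b,a[:,:370]])[:,:,::-1]); print(arm.observe()["gripper_width"])
```

```text
0.10414289462406397
```

View pics/c7.png

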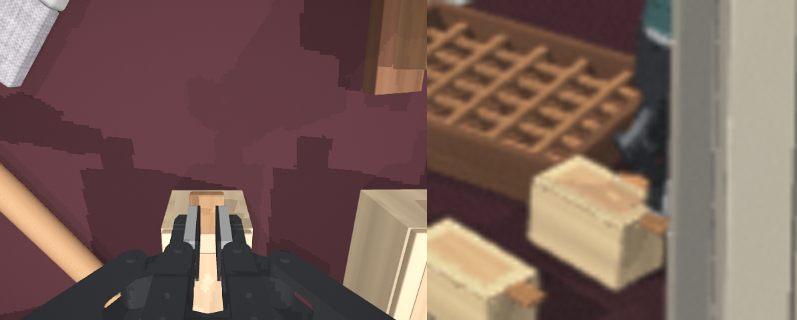

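Run:
```python
from h import *
p=shot("wrist"); s=toolT(); q=shot("side")
for dz in (0,.0187,.03): print(dz, proj(p,s[:3,3]+[0,0,dz])*.667, (proj(q,s[:3,3]+[0,0,dz])-[340,150])*4)
for X in ([.4995,-.364,.069],[.4855,-.3624,.069],[.5134,-.3656,.069]): print(proj(p,X)*.667)
print(p["cw"],s)
```

```text
0 [206.40906696 195.01315228] [229.5106375  244.27086031]
0.0187 [206.35960006 207.82925235] [231.57420953 226.65518921]
0.03 [206.3245743  216.90387824] [232.83504345 215.89208757]
[206.89677295 214.25977526]
[206.91607106 193.98635649]
[206.86107349 233.37358448]
[[ 0.11188997  0.93983999  0.32277148  0.41231777]
 [ 0.99371774 -0.10660258 -0.03407265 -0.35410855]
 [ 0.00238543  0.32455613 -0.94586343  0.22489086]
 [ 0.          0.          0.          1.        ]] [[-9.93762932e-01  1.11513376e-01 -4.35706333e-05  4.95627854e-01]
 [ 1.11513374e-01  9.93762932e-01  4.46508373e-05 -3.63902590e-01]
 [ 4.82780460e-05  3.95136386e-05 -9.99999998e-01  4.90032089e-02]
 [ 0.00000000e+00  0.00000000e+00  0.00000000e+00  1.00000000e+00]]
```

The pads sit above the tab at px (207,200), so the true finger end is about 19 mm behind the reported TCP. I'll reopen, go 17 mm lower and close again.

Request:
apply_moves:
  targets:
    - {"grip":0,"travel":[0,0,0],"rotation":[0,0,0]}
    - {"grip":0,"travel":[0,0,0],"rotation":[0,0,0]}
    - {"grip":0,"travel":[0,0,0],"rotation":[0,0,0]}
    - {"grip":0,"travel":[0,0,0],"rotation":[0,0,0]}
    - {"grip":0,"travel":[0,0,0.03],"rotation":[0,0,0]}
    - {"grip":0,"travel":[0,0,0.055],"rotation":[0,0,0]}
    - {"grip":0,"travel":[0,0,0.055],"rotation":[0,0,0]}
    - {"grip":0.9,"travel":[0,0,0.055],"rotation":[0,0,0]}
    - {"grip":0.9,"travel":[0,0,0.055],"rotation":[0,0,0]}
    - {"grip":0.9,"travel":[0,0,0.055],"rotation":[0,0,0]}
    - {"grip":0.9,"travel":[0,0,0.055],"rotation":[0,0,0]}
    - {"grip":0.9,"travel":[0,0,0.055],"rotation":[0,0,0]}
    - {"grip":0.9,"travel":[0,0,0.055],"rotation":[0,0,0]}
    - {"grip":0.9,"travel":[0,0,0.055],"rotation":[0,0,0]}
    - {"grip":0.9,"travel":[0,0,0.055],"rotation":[0,0,0]}
  force: 30

```text
time: 14.0
position: [0.4958, -0.3643, 0.0329]
orientation: [0.0, 0.056, 0.998, -0.0]
ft_force: [-0.6, -0.3, 2.4]
gripper_width: 0.24
grip_force: 29.4
```

The tab is gripped, so I'll swing the lid.

Request:
apply_moves:
  targets:
    - {"grip":0.9,"travel":[-0.003,0,-0.043],"rotation":[0,0,0]}
    - {"grip":0.9,"travel":[-0.011,0,-0.086],"rotation":[0,0,0]}
    - {"grip":0.9,"travel":[-0.023,0,-0.128],"rotation":[0,0,0]}
    - {"grip":0.9,"travel":[-0.039,0,-0.168],"rotation":[0,0,0]}
    - {"grip":0.9,"travel":[-0.059,0,-0.206],"rotation":[0,0,0]}
    - {"grip":0.9,"travel":[-0.082,0,-0.243],"rotation":[0,0,0]}
    - {"grip":0.9,"travel":[-0.109,0,-0.276],"rotation":[0,0,0]}
    - {"grip":0.9,"travel":[-0.14,0,-0.307],"rotation":[0,0,0]}
    - {"grip":0.9,"travel":[-0.173,0,-0.335],"rotation":[0,0,0]}
    - {"grip":0.9,"travel":[-0.209,0,-0.359],"rotation":[0,0,0]}

```text
time: 15.0
position: [0.5576, -0.3709, 0.1416]
orientation: [-0.001, 0.056, 0.998, -0.0]
ft_force: [-2.5, 1.6, 2.0]
gripper_width: 0.21
grip_force: 29.2
```

Request:
apply_moves:
  targets:
    - {"grip":0.9,"travel":[-0.038,0,-0.021],"rotation":[0,0,0]}
    - {"grip":0.9,"travel":[-0.078,0,-0.037],"rotation":[0,0,0]}
    - {"grip":0.9,"travel":[-0.12,0,-0.05],"rotation":[0,0,0]}
    - {"grip":0.9,"travel":[-0.162,0,-0.058],"rotation":[0,0,0]}
    - {"grip":0.9,"travel":[-0.205,0,-0.062],"rotation":[0,0,0]}
    - {"grip":0.9,"travel":[-0.249,0,-0.062],"rotation":[0,0,0]}
    - {"grip":0.9,"travel":[-0.292,0,-0.058],"rotation":[0,0,0]}
    - {"grip":0.9,"travel":[-0.334,0,-0.049],"rotation":[0,0,0]}
    - {"grip":0.9,"travel":[-0.36,0,-0.042],"rotation":[0,0,0]}
    - {"grip":0.9,"travel":[-0.36,0,-0.042],"rotation":[0,0,0]}

```text
time: 16.0
position: [0.6704, -0.3843, 0.1577]
orientation: [0.005, 0.055, 0.998, -0.002]
ft_force: [2.0, 1.0, 10.0]
gripper_width: 0.209
grip_force: 29.1
```

Run:
```python
from h import *
p=shot("wrist"); q=shot("top"); save(p,"w8.png")
a=cv2.resize(q["image"][190:290,410:530],None,fx=3.2,fy=3.2,interpolation=2); b=cv2.resize(p["image"],(414,320))
cv2.imwrite("pics/c8.png",np.hstack([b,a])[:,:,::-1])
```

```text
(no output)
```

View pics/c8.png

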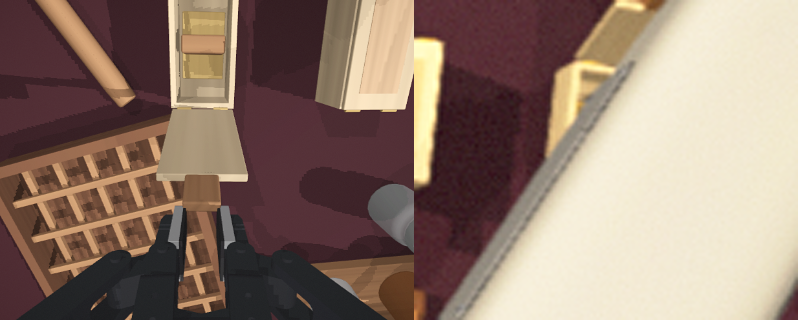

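The lid is fully open and the brass block shows in the box with its handle at px (314,68). I'll release and back off.

Request:
apply_moves:
  targets:
    - {"grip":0,"travel":[0,0,0.01],"rotation":[0,0,0]}
    - {"grip":0,"travel":[0,0,0.01],"rotation":[0,0,0]}
    - {"grip":0,"travel":[0,0,0.01],"rotation":[0,0,0]}
    - {"grip":0,"travel":[0,0,0.01],"rotation":[0,0,0]}
    - {"grip":0,"travel":[0,0,-0.15],"rotation":[0,0,0]}
    - {"grip":0,"travel":[0,0,-0.25],"rotation":[0,0,0]}
    - {"grip":0,"travel":[0.16,0,-0.25],"rotation":[0,0,0]}
    - {"grip":0,"travel":[0.32,0,-0.25],"rotation":[0,0,0]}
    - {"grip":0,"travel":[0.4,0,-0.25],"rotation":[0,0,0]}
    - {"grip":0,"travel":[0.4,0,-0.25],"rotation":[0,0,0]}

```text
time: 17.1
position: [0.5425, -0.3688, 0.228]
orientation: [-0.001, 0.057, 0.998, 0.0]
ft_force: [0.7, -0.5, 1.2]
gripper_width: 1.0
grip_force: 0.0
```

Run:
```python
from h import *
p=shot("wrist"); save(p,"w9.png"); T=toolT(); print(T[:3,3])
for d in arm.pinpoint(p,"bed_a"): print(d["confidence"],d["pixel"],ray(p,d["pixel"],.005))
for d in arm.pinpoint(p,"box_a"): print("box",d["confidence"],d["pixel"],ray(p,d["pixel"],0))
for X in([.569,-.372,.057],[.569,-.372,.005]): print(proj(p,X))
tab(p,np.array([.569,-.372]),.057)
```

```text
[ 0.5445374  -0.36942503  0.22808259]
0.79 [612.7, 198.3] [ 0.58144569 -0.07551504  0.005     ]
0.43 [479.3, 218.6] [ 0.5871425  -0.20474748  0.005     ]
box 0.93 [606.4, 197.1] [ 0.58102553 -0.07829977  0.        ]
box 0.64 [477.9, 218.9] [ 0.58889247 -0.20420735  0.        ]
[309.52196944 235.63803159]
[309.56121127 219.7608904 ]
tab ((563.2673950195312, -370.0294189453125), (40.32036590576172, 23.550212860107422), 83.39273071289062) [ 288  216   47   27 1245]
```

View pics/w9.png

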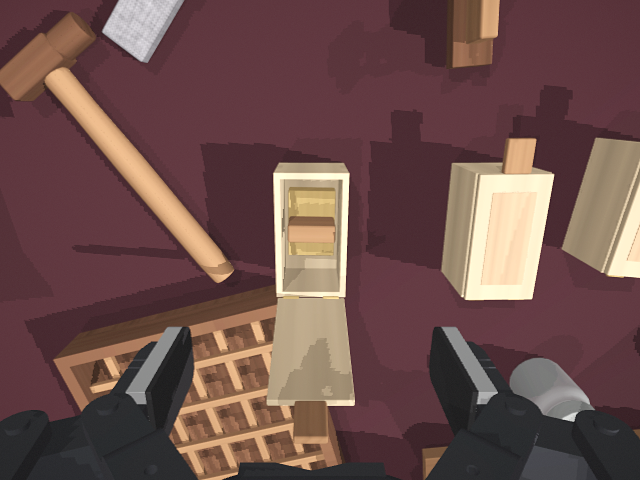

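Run:
```python
from h import *
p=shot("wrist")
print(ray(p,(311.5,242.5),.057), ray(p,(288,236),.057),ray(p,(335,236),.057))
delta([.569,-.3715,.12],-6.5)
```

```text
[ 0.57992471 -0.37223112  0.057     ] [ 0.57165863 -0.39193991  0.057     ] [ 0.57628558 -0.35117641  0.057     ]
at [ 0.5469 -0.3699  0.2277] yaw 83.6 j6 -0.58 -> travel [-0.0737  0.0028  0.3592] rot [-4.000e-04  2.000e-04 -9.987e-01] rows>= 10.5
```

Request:
apply_moves:
  targets:
    - {"grip":0.5,"travel":[-0.08,-0.003,0],"rotation":[0,0,1]}
    - {"grip":0.5,"travel":[-0.08,-0.003,0],"rotation":[0,0,1]}
    - {"grip":0.5,"travel":[-0.08,-0.003,0],"rotation":[0,0,1]}
    - {"grip":0.5,"travel":[-0.08,-0.003,0],"rotation":[0,0,1]}
    - {"grip":0.5,"travel":[-0.08,-0.003,0],"rotation":[0,0,1]}
    - {"grip":0.5,"travel":[-0.08,-0.003,0],"rotation":[0,0,1]}
    - {"grip":0.5,"travel":[-0.08,-0.003,0],"rotation":[0,0,1]}
    - {"grip":0.5,"travel":[-0.08,-0.003,0],"rotation":[0,0,1]}
    - {"grip":0.5,"travel":[-0.08,-0.003,0.1],"rotation":[0,0,1]}
    - {"grip":0.5,"travel":[-0.08,-0.003,0.2],"rotation":[0,0,1]}
    - {"grip":0.5,"travel":[-0.08,-0.003,0.35],"rotation":[0,0,1]}
    - {"grip":0.5,"travel":[-0.08,-0.003,0.35],"rotation":[0,0,1]}
    - {"grip":0.5,"travel":[-0.08,-0.003,0.35],"rotation":[0,0,1]}
    - {"grip":0.5,"travel":[-0.08,-0.003,0.35],"rotation":[0,0,1]}
  force: 60

```text
time: 18.7
position: [0.5718, -0.3744, 0.1253]
orientation: [0.002, 0.745, 0.667, 0.0]
ft_force: [-0.0, -0.4, -0.7]
gripper_width: 0.5
grip_force: 0.0
```

Run:
```python
from h import *
p=shot("wrist"); save(p,"w10.png"); s=arm.observe(); print(s["gripper_width"])
tab(p,np.array([.571,-.372]),.057); delta([.571,-.3718,.018],-6.5)
```

```text
0.5022921361005265
tab ((568.1661376953125, -368.22021484375), (44.421356201171875, 15.872414588928223), 81.40692901611328) [ 291  202   27   69 1766]
at [ 0.572  -0.3746  0.1259] yaw -6.3 j6 1.01 -> travel [ 0.01   -0.0061  0.3598] rot [0.0028 0.0018 0.0018] rows>= 2.2
```

Request:
apply_moves:
  targets:
    - {"grip":0.5,"travel":[0.015,-0.013,0],"rotation":[0,0,0]}
    - {"grip":0.5,"travel":[0.015,-0.013,0.1],"rotation":[0,0,0]}
    - {"grip":0.5,"travel":[0.015,-0.013,0.2],"rotation":[0,0,0]}
    - {"grip":0.5,"travel":[0.015,-0.013,0.28],"rotation":[0,0,0]}
    - {"grip":0.5,"travel":[0.015,-0.013,0.33],"rotation":[0,0,0]}
    - {"grip":0.5,"travel":[0.015,-0.013,0.36],"rotation":[0,0,0]}
    - {"grip":0.5,"travel":[0.015,-0.013,0.36],"rotation":[0,0,0]}
    - {"grip":1,"travel":[0.015,-0.013,0.36],"rotation":[0,0,0]}
    - {"grip":1,"travel":[0.015,-0.013,0.36],"rotation":[0,0,0]}
    - {"grip":1,"travel":[0.015,-0.013,0.36],"rotation":[0,0,0]}
    - {"grip":1,"travel":[0.015,-0.013,0.36],"rotation":[0,0,0]}
    - {"grip":1,"travel":[0.015,-0.013,0.36],"rotation":[0,0,0]}
    - {"grip":1,"travel":[0.015,-0.013,0.36],"rotation":[0,0,0]}
  force: 60

```text
time: 20.05
position: [0.568, -0.3692, 0.0167]
orientation: [0.002, 0.745, 0.667, 0.001]
ft_force: [1.1, 0.4, 5.5]
gripper_width: 0.161
grip_force: 59.1
```

Request:
apply_moves:
  targets:
    - {"grip":1,"travel":[0,0,-0.03],"rotation":[0,0,0]}
    - {"grip":1,"travel":[0,0,-0.08],"rotation":[0,0,0]}
    - {"grip":1,"travel":[0,0,-0.13],"rotation":[0,0,0]}
    - {"grip":1,"travel":[0,0,-0.18],"rotation":[0,0,0]}
    - {"grip":1,"travel":[0,0,-0.23],"rotation":[0,0,0]}
    - {"grip":1,"travel":[0,0,-0.3],"rotation":[0,0,0]}
    - {"grip":1,"travel":[0,0,-0.4],"rotation":[0,0,0]}
    - {"grip":1,"travel":[0,0,-0.45],"rotation":[0,0,0]}
    - {"grip":1,"travel":[0,0,-0.45],"rotation":[0,0,0]}

```text
time: 20.95
position: [0.5687, -0.37, 0.1541]
orientation: [0.004, 0.745, 0.667, 0.001]
ft_force: [-0.3, -0.0, -3.8]
gripper_width: 0.163
grip_force: 58.9
```

Run:
```python
from h import *
p=shot("top"); s=arm.observe(); print(s["gripper_width"],s["ft_force"],s["grip_force"],s["wrist_torque"])
for d in arm.pinpoint(p,"tray"): print(d["confidence"],ray(p,d["pixel"],0))
print(rects(p,"tray",.022))
delta([.56,.20,.17],-6.5)
```

```text
0.16135805965484784 [ 0.21806092 -0.19138413 -4.49668462] 58.83601427078247 [0.01073037 0.03662809 0.04631301]
0.62 [0.53781197 0.28586608 0.        ]
[(0.73, array([533., 288.]), array([215., 196.]), 4.5)]
at [ 0.5656 -0.3676  0.1485] yaw -6.4 j6 1.01 -> travel [ 1.8782 -0.2297 -0.069 ] rot [-0.0012 -0.0008  0.0011] rows>= 11.4
```

The block is held at about 4.2 N. I'll carry it over to the tray.

Request:
apply_moves:
  targets:
    - {"grip":1,"travel":[0.06,-0.01,-0.02],"rotation":[0,0,0]}
    - {"grip":1,"travel":[0.16,-0.025,-0.02],"rotation":[0,0,0]}
    - {"grip":1,"travel":[0.28,-0.044,-0.02],"rotation":[0,0,0]}
    - {"grip":1,"travel":[0.4,-0.063,-0.02],"rotation":[0,0,0]}
    - {"grip":1,"travel":[0.52,-0.082,-0.02],"rotation":[0,0,0]}
    - {"grip":1,"travel":[0.64,-0.1,-0.02],"rotation":[0,0,0]}
    - {"grip":1,"travel":[0.76,-0.12,-0.02],"rotation":[0,0,0]}
    - {"grip":1,"travel":[0.88,-0.138,-0.02],"rotation":[0,0,0]}
    - {"grip":1,"travel":[1,-0.157,-0.02],"rotation":[0,0,0]}

```text
time: 22.0
position: [0.5512, -0.0624, 0.1545]
orientation: [-0.001, 0.745, 0.667, -0.001]
ft_force: [0.4, 0.0, -3.9]
gripper_width: 0.158
grip_force: 58.9
```

Request:
apply_moves:
  targets:
    - {"grip":1,"travel":[0.12,-0.019,0],"rotation":[0,0,0]}
    - {"grip":1,"travel":[0.24,-0.038,0],"rotation":[0,0,0]}
    - {"grip":1,"travel":[0.36,-0.057,0],"rotation":[0,0,0]}
    - {"grip":1,"travel":[0.48,-0.076,0],"rotation":[0,0,0]}
    - {"grip":1,"travel":[0.6,-0.095,0],"rotation":[0,0,-0.05]}
    - {"grip":1,"travel":[0.72,-0.114,0],"rotation":[0,0,-0.1]}
    - {"grip":1,"travel":[0.84,-0.133,0],"rotation":[0,0,-0.127]}
    - {"grip":1,"travel":[0.94,-0.148,0],"rotation":[0,0,-0.127]}
    - {"grip":1,"travel":[1,-0.157,0],"rotation":[0,0,-0.127]}
    - {"grip":1,"travel":[1,-0.157,0],"rotation":[0,0,-0.127]}
    - {"grip":1,"travel":[1,-0.157,0],"rotation":[0,0,-0.127]}

```text
time: 23.1
position: [0.5381, 0.2386, 0.1546]
orientation: [-0.001, 0.675, 0.738, -0.001]
ft_force: [-0.5, -1.3, -5.4]
gripper_width: 0.162
grip_force: 58.9
```

Run:
```python
from h import *
p=shot("wrist"); save(p,"w11.png"); s=arm.observe(); print(s["ft_force"],s["gripper_width"])
for d in arm.pinpoint(p,"tray"): print(d["confidence"],ray(p,d["pixel"],0))
print(rects(p,"tray",.015))
delta([.539,.241,.06],5)
```

```text
[-2.98043789e-01 -1.91675503e-03 -4.17193748e+00] 0.16088469114484838
0.62 [0.53104835 0.28944162 0.        ]
[(0.62, array([534., 288.]), array([215., 194.]), 5.1)]
at [0.5391 0.2376 0.1553] yaw 5.0 j6 1.79 -> travel [0.0113 0.001  0.3176] rot [-0.0008  0.0003 -0.0002] rows>= 1.9
```

View pics/w11.png

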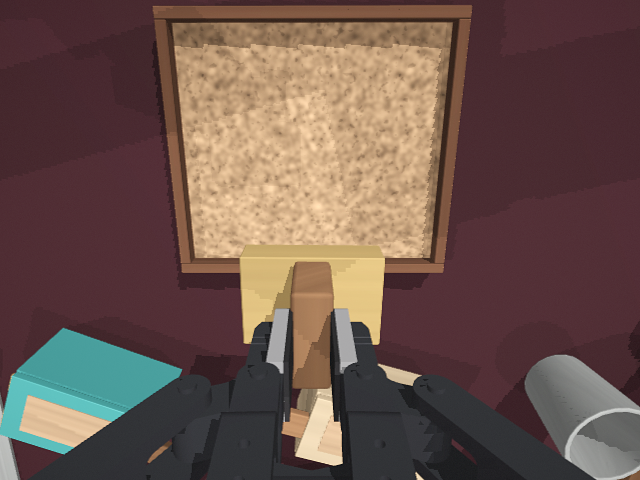

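The block hangs level in the grip with the tray beyond it. I'll lower it.

Request:
apply_moves:
  targets:
    - {"grip":1,"travel":[0.028,0,0.04],"rotation":[0,0,0]}
    - {"grip":1,"travel":[0.028,0,0.1],"rotation":[0,0,0]}
    - {"grip":1,"travel":[0.028,0,0.16],"rotation":[0,0,0]}
    - {"grip":1,"travel":[0.028,0,0.22],"rotation":[0,0,0]}
    - {"grip":1,"travel":[0.028,0,0.28],"rotation":[0,0,0]}
    - {"grip":1,"travel":[0.028,0,0.33],"rotation":[0,0,0]}
    - {"grip":1,"travel":[0.028,0,0.37],"rotation":[0,0,0]}
    - {"grip":1,"travel":[0.028,0,0.4],"rotation":[0,0,0]}
    - {"grip":1,"travel":[0.028,0,0.415],"rotation":[0,0,0]}
    - {"grip":1,"travel":[0.028,0,0.415],"rotation":[0,0,0]}
    - {"grip":1,"travel":[0.028,0,0.415],"rotation":[0,0,0]}

```text
time: 24.35
position: [0.5396, 0.2471, 0.0319]
orientation: [0.0, 0.675, 0.737, 0.001]
ft_force: [0.6, 0.0, -3.6]
gripper_width: 0.161
grip_force: 58.9
```

Request:
apply_moves:
  targets:
    - {"grip":1,"travel":[0,0,0.006],"rotation":[0,0,0]}
    - {"grip":1,"travel":[0,0,0.012],"rotation":[0,0,0]}
    - {"grip":1,"travel":[0,0,0.018],"rotation":[0,0,0]}
    - {"grip":1,"travel":[0,0,0.024],"rotation":[0,0,0]}
    - {"grip":1,"travel":[0,0,0.029],"rotation":[0,0,0]}
    - {"grip":1,"travel":[0,0,0.033],"rotation":[0,0,0]}
    - {"grip":1,"travel":[0,0,0.033],"rotation":[0,0,0]}

```text
time: 25.05
position: [0.5387, 0.2468, 0.0211]
orientation: [-0.0, 0.675, 0.737, -0.0]
ft_force: [-0.1, -0.7, -5.1]
gripper_width: 0.167
grip_force: 58.9
```

Request:
apply_moves:
  targets:
    - {"grip":1,"travel":[0,0,0.003],"rotation":[0,0,0]}
    - {"grip":1,"travel":[0,0,0.005],"rotation":[0,0,0]}
    - {"grip":1,"travel":[0,0,0.006],"rotation":[0,0,0]}

```text
time: 25.35
position: [0.5391, 0.247, 0.0197]
orientation: [-0.0, 0.675, 0.737, 0.0]
ft_force: [-0.2, -0.3, -3.2]
gripper_width: 0.16
grip_force: 59.1
```

Request:
apply_moves:
  targets:
    - {"grip":1,"travel":[0,0,0.003],"rotation":[0,0,0]}
    - {"grip":1,"travel":[0,0,0.004],"rotation":[0,0,0]}
    - {"grip":1,"travel":[0,0,0.004],"rotation":[0,0,0]}

```text
time: 25.65
position: [0.5391, 0.2471, 0.0197]
orientation: [0.0, 0.675, 0.737, 0.0]
ft_force: [-2.8, -0.8, 5.7]
gripper_width: 0.157
grip_force: 59.9
```

It has touched down softly. I'll release and rise.

Request:
apply_moves:
  targets:
    - {"grip":0.75,"travel":[0,0,-0.003],"rotation":[0,0,0]}
    - {"grip":0.55,"travel":[0,0,-0.003],"rotation":[0,0,0]}
    - {"grip":0.55,"travel":[0,0,-0.003],"rotation":[0,0,0]}
    - {"grip":0.55,"travel":[0,0,-0.003],"rotation":[0,0,0]}
    - {"grip":0.55,"travel":[0,0,-0.06],"rotation":[0,0,0]}
    - {"grip":0.5,"travel":[0,0,-0.16],"rotation":[0,0,0]}
    - {"grip":0.3,"travel":[0,0,-0.3],"rotation":[0,0,0]}
    - {"grip":0,"travel":[0,0,-0.45],"rotation":[0,0,0]}
    - {"grip":0,"travel":[0,0,-0.55],"rotation":[0,0,0]}
    - {"grip":0,"travel":[0,0,-0.55],"rotation":[0,0,0]}

```text
time: 26.65
position: [0.5431, 0.2483, 0.1896]
orientation: [0.003, 0.675, 0.737, 0.005]
ft_force: [1.1, -0.4, 0.5]
gripper_width: 1.0
grip_force: 0.0
```

Run:
```python
from h import *
p=shot("wrist"); save(p,"w12.png"); q=shot("top")
for l in ("bed_a","border_1"):
    for d in arm.pinpoint(p,l): print(l,d["confidence"],d["pixel"],ray(p,d["pixel"],.008))
print(rects(q,"box_a",.069,((12,20,150),(35,150,255)))); print("border",rects(q,"border_1",.018))
for d in arm.pinpoint(q,"border_1"): print(d["confidence"],ray(q,d["pixel"],0))
delta([.41,-.21,.20],88)
```

```text
bed_a 0.85 [120.1, 368.0] [0.36933555 0.06568942 0.008     ]
bed_a 0.68 [348.5, 374.0] [0.59803603 0.07672753 0.008     ]
[(0.94, array([ 586., -201.]), array([114.,  66.]), -5.6), (0.85, array([598.,  68.]), array([114.,  64.]), -12.4), (0.78, array([ 593., -370.]), array([181.,  88.]), -17.0), (0.65, array([366.,  64.]), array([82., 36.]), -18.1), (0.64, array([579., -75.]), array([115.,  61.]), -12.1)]
border [(0.67, array([ 402., -214.]), array([84., 35.]), -2.4)]
0.66 [ 0.40695852 -0.21520486  0.        ]
0.54 [0.52334048 0.28260826 0.        ]
at [0.5377 0.2464 0.1814] yaw 5.0 j6 1.8 -> travel [-1.4783 -0.5575 -0.0588] rot [-0.0022 -0.0012 -0.9219] rows>= 9.7
```

Request:
apply_moves:
  targets:
    - {"grip":0,"travel":[-0.1,-0.037,-0.05],"rotation":[0,0,-0.08]}
    - {"grip":0,"travel":[-0.24,-0.09,-0.05],"rotation":[0,0,-0.16]}
    - {"grip":0,"travel":[-0.38,-0.14,-0.05],"rotation":[0,0,-0.24]}
    - {"grip":0,"travel":[-0.52,-0.195,-0.05],"rotation":[0,0,-0.33]}
    - {"grip":0,"travel":[-0.66,-0.25,-0.05],"rotation":[0,0,-0.42]}
    - {"grip":0,"travel":[-0.8,-0.3,-0.05],"rotation":[0,0,-0.51]}
    - {"grip":0,"travel":[-0.94,-0.35,-0.05],"rotation":[0,0,-0.6]}
    - {"grip":0,"travel":[-1,-0.375,-0.05],"rotation":[0,0,-0.69]}
    - {"grip":0,"travel":[-1,-0.375,-0.05],"rotation":[0,0,-0.78]}
    - {"grip":0,"travel":[-1,-0.375,-0.05],"rotation":[0,0,-0.87]}
    - {"grip":0,"travel":[-1,-0.375,-0.05],"rotation":[0,0,-0.918]}
    - {"grip":0,"travel":[-1,-0.375,-0.05],"rotation":[0,0,-0.918]}

```text
time: 28.2
position: [0.4525, -0.0618, 0.1974]
orientation: [-0.001, 0.021, 1.0, 0.0]
ft_force: [0.0, -0.3, 0.1]
gripper_width: 1.0
grip_force: 0.0
```

Run:
```python
from h import *
delta([.404,-.2145,.19],87.6)
```

```text
at [ 0.4525 -0.0618  0.1974] yaw 87.6 j6 -0.24 -> travel [ 0.1402 -0.5153  0.0248] rot [ 0.0003 -0.0012  0.0002] rows>= 3.2
```

Request:
apply_moves:
  targets:
    - {"grip":0,"travel":[0.03,-0.12,0.02],"rotation":[0,0,0]}
    - {"grip":0,"travel":[0.07,-0.26,0.02],"rotation":[0,0,0]}
    - {"grip":0.2,"travel":[0.11,-0.4,0.02],"rotation":[0,0,0]}
    - {"grip":0.4,"travel":[0.14,-0.515,0.02],"rotation":[0,0,0]}
    - {"grip":0.4,"travel":[0.14,-0.515,0.02],"rotation":[0,0,0]}
    - {"grip":0.4,"travel":[0.14,-0.515,0.02],"rotation":[0,0,0]}

```text
time: 28.8
position: [0.4044, -0.2146, 0.1918]
orientation: [-0.0, 0.022, 1.0, 0.001]
ft_force: [-0.4, 0.2, 0.0]
gripper_width: 0.596
grip_force: 0.0
```

Run:
```python
from h import *
p=shot("wrist"); save(p,"w13.png")
print(rects(p,"border_1",.018))
for d in arm.pinpoint(p,"border_1"): print(d["confidence"],d["pixel"],ray(p,d["pixel"],0))
tab(p,np.array([.404,-.2145]),.052)
im=p["image"]; print(proj(p,[.404,-.2145,.052]))
delta([.404,-.2145,.015],87.6)
```

```text
[(0.87, array([ 402., -217.]), array([85., 34.]), -1.9)]
0.74 [305.1, 197.9] [ 0.40227203 -0.2184916   0.        ]
0.53 [327.5, 372.1] [ 0.58774453 -0.20430277  0.        ]
tab ((395.11376953125, -216.47784423828125), (30.117095947265625, 75.29800415039062), 88.10270690917969) [ 286  154   41   96 3763]
[309.62435933 214.38225578]
at [ 0.4049 -0.2134  0.1921] yaw 87.7 j6 -0.59 -> travel [ 0.0026 -0.0044  0.5903] rot [ 0.0005 -0.0004  0.0011] rows>= 3.5
```

Request:
apply_moves:
  targets:
    - {"grip":0.4,"travel":[0.009,-0.012,0.1],"rotation":[0,0,0]}
    - {"grip":0.4,"travel":[0.009,-0.012,0.22],"rotation":[0,0,0]}
    - {"grip":0.4,"travel":[0.009,-0.012,0.34],"rotation":[0,0,0]}
    - {"grip":0.4,"travel":[0.009,-0.012,0.45],"rotation":[0,0,0]}
    - {"grip":0.4,"travel":[0.009,-0.012,0.54],"rotation":[0,0,0]}
    - {"grip":0.4,"travel":[0.009,-0.012,0.585],"rotation":[0,0,0]}
    - {"grip":0.4,"travel":[0.009,-0.012,0.6],"rotation":[0,0,0]}
    - {"grip":0.4,"travel":[0.009,-0.012,0.6],"rotation":[0,0,0]}
    - {"grip":1,"travel":[0.009,-0.012,0.6],"rotation":[0,0,0]}
    - {"grip":1,"travel":[0.009,-0.012,0.6],"rotation":[0,0,0]}
    - {"grip":1,"travel":[0.009,-0.012,0.6],"rotation":[0,0,0]}
    - {"grip":1,"travel":[0.009,-0.012,0.6],"rotation":[0,0,0]}
    - {"grip":1,"travel":[0.009,-0.012,0.6],"rotation":[0,0,0]}
    - {"grip":1,"travel":[0.009,-0.012,0.6],"rotation":[0,0,0]}
    - {"grip":1,"travel":[0.009,-0.012,0.54],"rotation":[0,0,0]}
    - {"grip":1,"travel":[0.009,-0.012,0.42],"rotation":[0,0,0]}
    - {"grip":1,"travel":[0.009,-0.012,0.28],"rotation":[0,0,0]}
    - {"grip":1,"travel":[0.009,-0.012,0.15],"rotation":[0,0,0]}
    - {"grip":1,"travel":[0.009,-0.012,0.15],"rotation":[0,0,0]}
  force: 40

```text
time: 30.85
position: [0.406, -0.221, 0.1534]
orientation: [0.005, 0.021, 1.0, -0.004]
ft_force: [1.0, -1.6, -0.9]
gripper_width: 0.145
grip_force: 39.1
```

Run:
```python
from h import *
p=shot("wrist"); s=arm.observe(); print(s["ft_force"],s["gripper_width"],s["grip_force"])
delta([.53,.33,.16],95)
```

```text
[-0.54185194 -0.8644795  -1.22240154] 0.14299097936897479 39.12468194961548
at [ 0.4044 -0.2198  0.1506] yaw 87.6 j6 -0.6 -> travel [-0.343   1.8484 -0.0371] rot [-0.003   0.0037 -0.0818] rows>= 11.3
```

Request:
apply_moves:
  targets:
    - {"grip":1,"travel":[-0.01,0.06,-0.02],"rotation":[0,0,0]}
    - {"grip":1,"travel":[-0.03,0.17,-0.03],"rotation":[0,0,0]}
    - {"grip":1,"travel":[-0.05,0.29,-0.03],"rotation":[0,0,0]}
    - {"grip":1,"travel":[-0.075,0.42,-0.03],"rotation":[0,0,0]}
    - {"grip":1,"travel":[-0.1,0.55,-0.03],"rotation":[0,0,0]}
    - {"grip":1,"travel":[-0.124,0.68,-0.03],"rotation":[0,0,0]}
    - {"grip":1,"travel":[-0.148,0.81,-0.03],"rotation":[0,0,0]}
    - {"grip":1,"travel":[-0.17,0.93,-0.03],"rotation":[0,0,0]}

```text
time: 31.7
position: [0.463, 0.0604, 0.1545]
orientation: [-0.002, 0.02, 1.0, -0.0]
ft_force: [-0.2, -0.5, -0.9]
gripper_width: 0.144
grip_force: 39.2
```

Request:
apply_moves:
  targets:
    - {"grip":1,"travel":[-0.022,0.12,0],"rotation":[0,0,0]}
    - {"grip":1,"travel":[-0.046,0.25,0],"rotation":[0,0,-0.04]}
    - {"grip":1,"travel":[-0.07,0.38,0],"rotation":[0,0,-0.08]}
    - {"grip":1,"travel":[-0.094,0.51,0],"rotation":[0,0,-0.082]}
    - {"grip":1,"travel":[-0.118,0.64,0],"rotation":[0,0,-0.082]}
    - {"grip":1,"travel":[-0.142,0.77,0],"rotation":[0,0,-0.082]}
    - {"grip":1,"travel":[-0.162,0.87,0],"rotation":[0,0,-0.082]}
    - {"grip":1,"travel":[-0.172,0.928,0],"rotation":[0,0,-0.082]}
    - {"grip":1,"travel":[-0.172,0.928,0],"rotation":[0,0,-0.082]}
    - {"grip":1,"travel":[-0.172,0.928,0],"rotation":[0,0,-0.082]}

```text
time: 32.7
position: [0.5265, 0.3337, 0.1552]
orientation: [-0.001, -0.044, 0.999, -0.001]
ft_force: [0.6, -0.1, -0.5]
gripper_width: 0.145
grip_force: 39.2
```

Run:
```python
from h import *
p=shot("wrist"); save(p,"w14.png"); s=arm.observe(); print(s["gripper_width"])
for d in arm.pinpoint(p,"tray"): print(d["confidence"],ray(p,d["pixel"],0))
print(rects(p,"tray",.022)); print(rects(p,"border_1",.14))
delta([.530,.332,.035],95)
```

```text
0.14604357126781556
0.87 [0.53254228 0.28723054 0.        ]
0.55 [0.58875078 0.34138265 0.        ]
[(0.84, array([533., 289.]), array([210., 190.]), 5.2)]
[(0.59, array([538., 336.]), array([107.,  39.]), 5.0)]
at [0.5271 0.3334 0.1563] yaw 94.9 j6 0.37 -> travel [-0.0094 -0.0051  0.4045] rot [-0.0003 -0.0004 -0.0006] rows>= 2.4
```

View pics/w14.png

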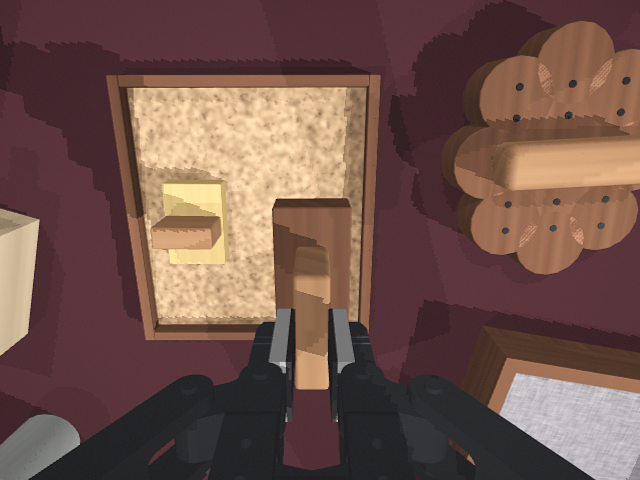

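The brass block at px (195,222) lies flat on the cork, and the border block hangs beside it. I'll lower the border.

Request:
apply_moves:
  targets:
    - {"grip":1,"travel":[-0.01,-0.005,0.05],"rotation":[0,0,0]}
    - {"grip":1,"travel":[-0.01,-0.005,0.14],"rotation":[0,0,0]}
    - {"grip":1,"travel":[-0.01,-0.005,0.24],"rotation":[0,0,0]}
    - {"grip":1,"travel":[-0.01,-0.005,0.33],"rotation":[0,0,0]}
    - {"grip":1,"travel":[-0.01,-0.005,0.39],"rotation":[0,0,0]}
    - {"grip":1,"travel":[-0.01,-0.005,0.42],"rotation":[0,0,0]}
    - {"grip":1,"travel":[-0.01,-0.005,0.43],"rotation":[0,0,0]}
    - {"grip":1,"travel":[-0.01,-0.005,0.438],"rotation":[0,0,0]}
    - {"grip":1,"travel":[-0.01,-0.005,0.444],"rotation":[0,0,0]}
    - {"grip":1,"travel":[-0.01,-0.005,0.448],"rotation":[0,0,0]}
    - {"grip":1,"travel":[-0.01,-0.005,0.448],"rotation":[0,0,0]}

```text
time: 34.0
position: [0.531, 0.3338, 0.0227]
orientation: [0.001, -0.044, 0.999, 0.0]
ft_force: [-0.0, 0.8, -0.7]
gripper_width: 0.144
grip_force: 39.2
```

Request:
apply_moves:
  targets:
    - {"grip":1,"travel":[0,0,0.004],"rotation":[0,0,0]}
    - {"grip":1,"travel":[0,0,0.008],"rotation":[0,0,0]}
    - {"grip":1,"travel":[0,0,0.011],"rotation":[0,0,0]}
    - {"grip":1,"travel":[0,0,0.011],"rotation":[0,0,0]}

```text
time: 34.4
position: [0.5311, 0.3342, 0.0216]
orientation: [0.001, -0.044, 0.999, 0.001]
ft_force: [-4.0, -1.2, 12.9]
gripper_width: 0.142
grip_force: 40.6
```

It touched down with about 13 N. I'll release and rise.

Request:
apply_moves:
  targets:
    - {"grip":1,"travel":[0,0,0.005],"rotation":[0,0,0]}
    - {"grip":0.7,"travel":[0,0,0.003],"rotation":[0,0,0]}
    - {"grip":0.55,"travel":[0,0,0.003],"rotation":[0,0,0]}
    - {"grip":0.55,"travel":[0,0,0.003],"rotation":[0,0,0]}
    - {"grip":0.55,"travel":[0,0,-0.06],"rotation":[0,0,0]}
    - {"grip":0.55,"travel":[0,0,-0.16],"rotation":[0,0,0]}
    - {"grip":0.55,"travel":[0,0,-0.3],"rotation":[0,0,0]}
    - {"grip":0.55,"travel":[0,0,-0.45],"rotation":[0,0,0]}
    - {"grip":0.55,"travel":[0,0,-0.6],"rotation":[0,0,0]}
    - {"grip":0.55,"travel":[0,0,-0.6],"rotation":[0,0,0]}

```text
time: 35.4
position: [0.5352, 0.3358, 0.2066]
orientation: [0.006, -0.044, 0.999, 0.003]
ft_force: [0.1, 1.0, -0.1]
gripper_width: 0.448
grip_force: 0.0
```

Run:
```python
from h import *
p=shot("wrist"); save(p,"w15.png"); q=shot("top"); save(q,"top2.png")
print(rects(p,"border_1",.026)); print(rects(q,"border_1",.026))
print(rects(q,"box_a",.069,((12,20,150),(35,150,255))))
# open box: top rim of walls and lid in top view
for d in arm.pinpoint(q,"box_a"): print(round(d["confidence"],2),ray(q,d["pixel"],0)[:2])
hx=np.array([.6247,-.3783]); u=np.array([.9936,-.113])
for r in (.112,.130,.140): 
    t=1.9; X=np.append(hx+u*(-r*np.cos(t)),.062+r*np.sin(t)); print(r,X,proj(q,X))
delta([.664,-.382,.21],83.5)
```

```text
[(0.73, array([530., 336.]), array([86., 34.]), 5.7)]
[(0.72, array([529., 335.]), array([85., 38.]), 5.0), (0.54, array([ 657., -404.]), array([98., 55.]), -44.3)]
[(0.95, array([ 592., -369.]), array([177.,  85.]), -14.9), (0.94, array([599.,  69.]), array([115.,  64.]), -12.4), (0.93, array([366.,  64.]), array([82., 36.]), -18.1), (0.9, array([ 585., -202.]), array([114.,  68.]), -6.0)]
0.92 [ 0.56907351 -0.36485109]
0.9 [0.36683119 0.0659805 ]
0.85 [0.6075357  0.06798103]
0.8 [ 0.58900696 -0.20250499]
0.71 [ 0.57943226 -0.07047478]
0.112 [ 0.6606767  -0.38239155  0.16798561] [486.01445319 187.79271619]
0.13 [ 0.66645867 -0.38304912  0.18501901] [488.44902712 183.92990058]
0.14 [ 0.66967087 -0.38341444  0.19448201] [489.83187038 181.73581294]
at [0.5291 0.3328 0.1963] yaw 95.0 j6 0.37 -> travel [-0.2388 -2.4131 -0.043 ] rot [-0.0012 -0.0025  0.1281] rows>= 14.6
```

The border lies flat at (0.530, 0.336). Now back to the open lid.

Request:
apply_moves:
  targets:
    - {"grip":0,"travel":[0,-0.06,-0.1],"rotation":[0,0,0.03]}
    - {"grip":0,"travel":[-0.01,-0.18,-0.2],"rotation":[0,0,0.06]}
    - {"grip":0,"travel":[-0.03,-0.32,-0.21],"rotation":[0,0,0.1]}
    - {"grip":0,"travel":[-0.05,-0.47,-0.21],"rotation":[0,0,0.128]}
    - {"grip":0,"travel":[-0.07,-0.62,-0.21],"rotation":[0,0,0.128]}
    - {"grip":0,"travel":[-0.08,-0.77,-0.21],"rotation":[0,0,0.128]}
    - {"grip":0,"travel":[-0.1,-0.92,-0.21],"rotation":[0,0,0.128]}

```text
time: 36.4
position: [0.5836, 0.0595, 0.2599]
orientation: [-0.002, 0.057, 0.998, -0.0]
ft_force: [1.0, 0.2, -0.8]
gripper_width: 0.998
grip_force: 0.0
```

Run:
```python
from h import *
delta([.669,-.3838,.26],83.5)
```

```text
at [0.5836 0.0595 0.2599] yaw 83.5 j6 0.1 -> travel [-4.4960e-01 -1.4361e+00 -1.3000e-03] rot [-0.0002 -0.002   0.0002] rows>= 9.0
```

Request:
apply_moves:
  targets:
    - {"grip":0,"travel":[-0.045,-0.144,0],"rotation":[0,0,0]}
    - {"grip":0,"travel":[-0.09,-0.288,0],"rotation":[0,0,0]}
    - {"grip":0,"travel":[-0.135,-0.431,0],"rotation":[0,0,0]}
    - {"grip":0,"travel":[-0.18,-0.574,0],"rotation":[0,0,0]}
    - {"grip":0,"travel":[-0.225,-0.718,0],"rotation":[0,0,0]}
    - {"grip":0,"travel":[-0.27,-0.862,0],"rotation":[0,0,0]}
    - {"grip":0,"travel":[-0.3,-0.96,0],"rotation":[0,0,0]}
    - {"grip":0,"travel":[-0.3,-0.96,0],"rotation":[0,0,0]}

```text
time: 37.2
position: [0.641, -0.2392, 0.2586]
orientation: [-0.002, 0.059, 0.998, 0.0]
ft_force: [-0.2, 1.0, 0.5]
gripper_width: 1.0
grip_force: 0.0
```

Request:
apply_moves:
  targets:
    - {"grip":0,"travel":[-0.04,-0.12,0],"rotation":[0,0,0]}
    - {"grip":0,"travel":[-0.08,-0.25,0],"rotation":[0,0,0]}
    - {"grip":0,"travel":[-0.12,-0.38,0],"rotation":[0,0,0]}
    - {"grip":0,"travel":[-0.15,-0.475,0],"rotation":[0,0,0]}
    - {"grip":0,"travel":[-0.15,-0.475,0],"rotation":[0,0,0]}
    - {"grip":0,"travel":[-0.15,-0.475,0],"rotation":[0,0,0]}

```text
time: 37.8
position: [0.6695, -0.3812, 0.2596]
orientation: [-0.001, 0.057, 0.998, 0.001]
ft_force: [0.5, 0.1, 0.3]
gripper_width: 0.999
grip_force: 0.0
```

Run:
```python
from h import *
p=shot("wrist"); save(p,"w16.png")
print(rects(p,"box_a",.069)); 
for r in (.112,.140):
    X=np.append(np.array([.6247,-.3783])+np.array([.9936,-.113])*(-r*np.cos(1.9)),.062+r*np.sin(1.9)); print(r,X,proj(p,X))
tab(p,np.array([.665,-.383]),.19)
tab(p,np.array([.665,-.383]),.19,r=.08)
delta([.669,-.3838,.16],83.5)
```

```text
[(0.83, array([ 587., -216.]), array([116.,  83.]), -6.6), (0.66, array([ 586., -119.]), array([93., 64.]), -10.3), (0.6, array([ 608., -377.]), array([186.,  82.]), -6.5)]
0.112 [ 0.6606767  -0.38239155  0.16798561] [305.99377037 221.2812469 ]
0.14 [ 0.66967087 -0.38341444  0.19448201] [305.7520247  247.20484206]
at [ 0.6699 -0.3801  0.2609] yaw 83.6 j6 -0.49 -> travel [ 0.0009 -0.0131  0.3364] rot [ 0.0009 -0.001   0.0008] rows>= 2.0
```

View pics/w16.png

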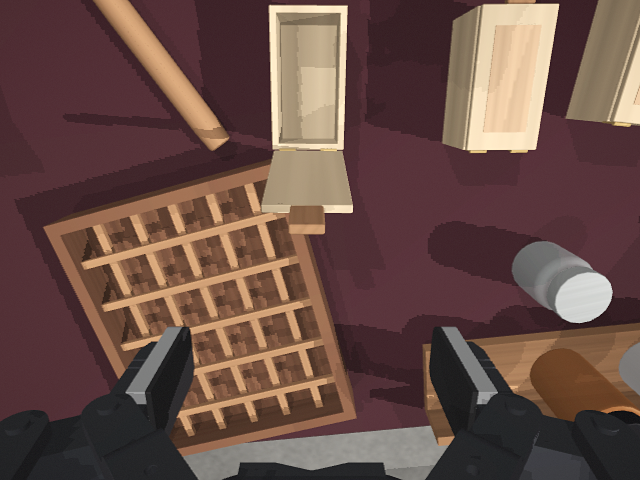

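The open box and its lid show, with the tab at px (307,220). I'll solve the hinge and lid angle from these rows.

Run:
```python
from h import *
from scipy.optimize import least_squares
p=shot("wrist"); u=np.array([.9936,-.113]); h0=np.array([.6247,-.3783])
print("hinge row",proj(p,np.append(h0,.062)),"front rim",proj(p,np.append(h0-u*.112,.062)))
for sh in (0,-.004,-.008):
  for t in (1.6,1.7,1.8,1.9):
    f=lambda r,o:proj(p,np.append(h0+u*(sh-r*np.cos(t)+o*np.sin(t)),.062+r*np.sin(t)+o*np.cos(t)))[1].round(0)
    print(sh,t,"lid edge under/top",f(.112,0),f(.112,.007),"tab end",f(.14,0),f(.14,.007))
print(proj(p,[.569,-.372,.005]))
```

```text
hinge row [305.68879348 148.26005879] front rim [305.17722441   4.19893164]
0 1.6 lid edge under/top 172.0 183.0 tab end 182.0 194.0
0 1.7 lid edge under/top 190.0 200.0 tab end 205.0 216.0
0 1.8 lid edge under/top 206.0 215.0 tab end 227.0 237.0
0 1.9 lid edge under/top 220.0 229.0 tab end 246.0 255.0
-0.004 1.6 lid edge under/top 166.0 177.0 tab end 174.0 187.0
-0.004 1.7 lid edge under/top 183.0 194.0 tab end 198.0 210.0
-0.004 1.8 lid edge under/top 200.0 209.0 tab end 220.0 231.0
-0.004 1.9 lid edge under/top 214.0 223.0 tab end 240.0 249.0
-0.008 1.6 lid edge under/top 159.0 171.0 tab end 167.0 180.0
-0.008 1.7 lid edge under/top 177.0 188.0 tab end 192.0 203.0
-0.008 1.8 lid edge under/top 194.0 203.0 tab end 214.0 224.0
-0.008 1.9 lid edge under/top 209.0 217.0 tab end 234.0 243.0
[305.96555041  82.85454175]
```

Request:
apply_moves:
  targets:
    - {"grip":0,"travel":[0.042,-0.011,0],"rotation":[0,0,0]}
    - {"grip":0,"travel":[0.042,-0.011,0.12],"rotation":[0,0,0]}
    - {"grip":0,"travel":[0.042,-0.011,0.24],"rotation":[0,0,0]}
    - {"grip":0,"travel":[0.042,-0.011,0.35],"rotation":[0,0,0]}
    - {"grip":0,"travel":[0.042,-0.011,0.35],"rotation":[0,0,0]}
    - {"grip":0.9,"travel":[0.042,-0.011,0.35],"rotation":[0,0,0]}
    - {"grip":0.9,"travel":[0.042,-0.011,0.35],"rotation":[0,0,0]}
    - {"grip":0.9,"travel":[0.042,-0.011,0.35],"rotation":[0,0,0]}
    - {"grip":0.9,"travel":[0.042,-0.011,0.35],"rotation":[0,0,0]}
    - {"grip":0.9,"travel":[0.042,-0.011,0.35],"rotation":[0,0,0]}
    - {"grip":0.9,"travel":[0.042,-0.011,0.35],"rotation":[0,0,0]}
    - {"grip":0.9,"travel":[0.042,-0.011,0.35],"rotation":[0,0,0]}
  force: 30

```text
time: 39.15
position: [0.6586, -0.3841, 0.1587]
orientation: [0.002, 0.057, 0.998, -0.001]
ft_force: [1.0, 0.6, 6.4]
gripper_width: 0.232
grip_force: 29.4
```

Gripped. I'll swing the lid shut.

Request:
apply_moves:
  targets:
    - {"grip":0.9,"travel":[0.042,0,-0.009],"rotation":[0,0,0]}
    - {"grip":0.9,"travel":[0.085,0,-0.013],"rotation":[0,0,0]}
    - {"grip":0.9,"travel":[0.129,0,-0.013],"rotation":[0,0,0]}
    - {"grip":0.9,"travel":[0.172,0,-0.009],"rotation":[0,0,0]}
    - {"grip":0.9,"travel":[0.214,0,-0.001],"rotation":[0,0,0]}
    - {"grip":0.9,"travel":[0.256,0,0.012],"rotation":[0,0,0]}
    - {"grip":0.9,"travel":[0.296,0,0.028],"rotation":[0,0,0]}
    - {"grip":0.9,"travel":[0.334,0,0.049],"rotation":[0,0,0]}
    - {"grip":0.9,"travel":[0.37,0,0.073],"rotation":[0,0,0]}
    - {"grip":0.9,"travel":[0.403,0,0.101],"rotation":[0,0,0]}

```text
time: 40.15
position: [0.5364, -0.3702, 0.127]
orientation: [0.0, 0.057, 0.998, -0.0]
ft_force: [-1.9, -0.1, 3.3]
gripper_width: 0.233
grip_force: 34.8
```

Request:
apply_moves:
  targets:
    - {"grip":0.9,"travel":[0.031,0,0.031],"rotation":[0,0,0]}
    - {"grip":0.9,"travel":[0.058,0,0.064],"rotation":[0,0,0]}
    - {"grip":0.9,"travel":[0.081,0,0.101],"rotation":[0,0,0]}
    - {"grip":0.9,"travel":[0.101,0,0.139],"rotation":[0,0,0]}
    - {"grip":0.9,"travel":[0.117,0,0.179],"rotation":[0,0,0]}
    - {"grip":0.9,"travel":[0.129,0,0.221],"rotation":[0,0,0]}
    - {"grip":0.9,"travel":[0.137,0,0.264],"rotation":[0,0,0]}
    - {"grip":0.9,"travel":[0.14,0,0.295],"rotation":[0,0,0]}
    - {"grip":0.9,"travel":[0.14,0,0.295],"rotation":[0,0,0]}

```text
time: 41.05
position: [0.494, -0.3641, 0.0356]
orientation: [-0.001, 0.057, 0.998, 0.001]
ft_force: [-1.1, -0.7, 1.5]
gripper_width: 0.233
grip_force: 37.3
```

Request:
apply_moves:
  targets:
    - {"grip":0.9,"travel":[0,0,0.008],"rotation":[0,0,0]}
    - {"grip":0,"travel":[0,0,0.008],"rotation":[0,0,0]}
    - {"grip":0,"travel":[0,0,0.008],"rotation":[0,0,0]}
    - {"grip":0,"travel":[0,0,0.008],"rotation":[0,0,0]}
    - {"grip":0,"travel":[0,0,0.008],"rotation":[0,0,0]}
    - {"grip":0,"travel":[0,0,-0.1],"rotation":[0,0,0]}
    - {"grip":0,"travel":[0,0,-0.25],"rotation":[0,0,0]}
    - {"grip":0,"travel":[0,0,-0.4],"rotation":[0,0,0]}
    - {"grip":0,"travel":[0,0,-0.55],"rotation":[0,0,0]}
    - {"grip":0,"travel":[0.15,0,-0.6],"rotation":[0,0,0]}
    - {"grip":0,"travel":[0.3,0,-0.6],"rotation":[0,0,0]}
    - {"grip":0,"travel":[0.3,0,-0.6],"rotation":[0,0,0]}

```text
time: 42.25
position: [0.4016, -0.3533, 0.2185]
orientation: [-0.001, 0.058, 0.998, 0.0]
ft_force: [0.5, -0.3, -0.2]
gripper_width: 1.002
grip_force: 0.0
```

Run:
```python
from h import *
p=shot("wrist"); save(p,"w17.png"); tab(p,np.array([.50,-.364])); print(rects(p,"box_a",.069))
q=shot("top"); save(q,"top3.png")
print(rects(q,"box_a",.069,((12,20,150),(35,150,255)))); print(rects(q,"border_1",.026,minc=.2))
for d in arm.pinpoint(q,"border_1"): print("border",d["confidence"],ray(q,d["pixel"],.008))
for l in("jar","mug","brush","mallet","scallop"):
    for d in arm.pinpoint(q,l)[:1]: print(l,round(d["confidence"],2),ray(q,d["pixel"],0)[:2])
s=shot("side")
for d in arm.pinpoint(s,"border_1"): print("side border",round(d["confidence"],2),ray(s,d["pixel"],.008)[:2])
```

```text
tab ((504.63848876953125, -365.0506591796875), (21.458539962768555, 29.99253273010254), 83.23480987548828) [298 311  25  31 759]
[(0.81, array([ 566., -115.]), array([164.,  86.]), 7.6), (0.77, array([ 558., -370.]), array([146.,  61.]), -5.4), (0.69, array([ 564., -215.]), array([137.,  83.]), -5.3)]
[(0.94, array([ 585., -201.]), array([116.,  67.]), -5.3), (0.9, array([598.,  68.]), array([115.,  66.]), -12.4), (0.79, array([579., -75.]), array([116.,  61.]), -12.0), (0.69, array([ 573., -363.]), array([118.,  75.]), -5.9), (0.64, array([366.,  64.]), array([82., 36.]), -18.0)]
[(0.9, array([528., 333.]), array([87., 41.]), 5.4)]
border 0.85 [0.53504725 0.3425787  0.008     ]
border 0.42 [ 0.78501205 -0.13936987  0.008     ]
jar 0.59 [ 0.78764809 -0.13671072]
mug 0.66 [0.77624252 0.09583934]
brush 0.92 [ 0.32554843 -0.43810116]
mallet 0.73 [ 0.49645962 -0.53627233]
scallop 0.67 [0.46009807 0.50828907]
side border 0.81 [0.53619166 0.3411811 ]
```

Run:
```python
from h import *
g=np.array([.502,-.364]); q=shot("top"); tab(q,g,.069); 
i=cv2.cvtColor(cv2.imread("pics/top0.png"),cv2.COLOR_BGR2RGB); q["image"]=i; print("before"); tab(q,g,.069)
delta([.4994,-.3655,.1617],83.6)
```

```text
before
at [ 0.4061 -0.355   0.2178] yaw 83.5 j6 -0.73 -> travel [-3.130e-01  3.000e-04  1.868e-01] rot [ 0.0001 -0.0001 -0.0008] rows>= 2.2
```

Moving to the earlier viewing pose lets me compare the tab and box directly.

Request:
apply_moves:
  targets:
    - {"grip":0,"travel":[-0.15,0,0.05],"rotation":[0,0,0]}
    - {"grip":0,"travel":[-0.3,0,0.15],"rotation":[0,0,0]}
    - {"grip":0,"travel":[-0.313,0,0.187],"rotation":[0,0,0]}
    - {"grip":0,"travel":[-0.313,0,0.187],"rotation":[0,0,0]}
    - {"grip":0,"travel":[-0.313,0,0.187],"rotation":[0,0,0]}

```text
time: 43.45
position: [0.4983, -0.3652, 0.1617]
orientation: [-0.001, 0.057, 0.998, 0.0]
ft_force: [-0.4, -1.1, -0.1]
gripper_width: 1.0
grip_force: 0.0
```

Run:
```python
from h import *
p=shot("wrist"); save(p,"w18.png"); tab(p,np.array([.50,-.364])); print(rects(p,"box_a",.069), toolT()[:3,3])
# column profiles down the body beside the tab: brightness along rows, before/after
a=cv2.imread("pics/w6.png").mean(2); b=cv2.imread("pics/w18.png").mean(2)
for c in (283,340): print(c,"before",a[236:280:2,c].astype(int),"\n after",b[236:290:2,c].astype(int))
```

```text
tab ((505.6727294921875, -365.11773681640625), (22.048559188842773, 28.706871032714844), 83.43134307861328) [ 295  223   33   41 1332]
[(0.96, array([ 561., -371.]), array([140.,  60.]), -5.9), (0.73, array([ 572., -218.]), array([140.,  88.]), -5.8), (0.72, array([ 561., -154.]), array([119.,  30.]), 7.8)] [ 0.49867527 -0.36602247  0.16319186]
283 before [138 138 137 136 136 135 134 162 134 219 221 220 221 220 220 220 220 220
 220 220 220 220] 
 after [142 138 139 138 138 137 137 135 136 133 133 134 134 124 200 221 220 220
 220 220 220 220 221 220 220 220 220]
340 before [116 122 135 134 134 133 132 161 136 221 223 222 222 222 222 222 222 222
 222 222 222 221] 
 after [138 137 137 115 116 117 123 135 135 135 134 134 162 133 214 222 221 222
 221 221 221 221 221 221 221 221 221]
```

The tab has the same apparent size and the same seam pattern as before opening. The lid is therefore shut, and the box has only shifted about 6 mm. Handing in.

```bash
python3 -c "
from plant import arm
print(arm.close_job())"
```

```text
the job is handed in; nothing more can be done
None
```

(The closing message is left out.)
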